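Nest the dosing scoops on the tool-board hook

ROBOT

A 7-joint arm with a two-finger parallel gripper is mounted at the origin on the work surface. World frame = base frame: x ahead of the robot, y to its left, z up, the work surface at z = 0. Lengths are in m, angles in rad, forces in N, time in s.
With the tool pointing down it reaches from about 0.4 to 0.875 m from the base axis. Payload 19.3 kg.
Tool frame: the origin (TCP) lies on the centre line of the jaws, within the pads' length; the fingertips stand 8 mm ahead of it and the grasp point (between the pads) lies 11 mm behind it; z points along the fingers, y is the line along which they close (so a half turn about z gives the same grasp; the last joint's range is limited). The gripper opens to 85 mm and grips with 20 to 120 N. Pads are 22 mm wide; open, the fingers measure 114 mm over their backs; the gripper's body (76 mm by 85 mm) begins 54 mm behind the grasp point. The pads swing forward as they close: fully open they stand 13 mm farther back than shut.
Start: joints at [-1.29, 0.521, -0.036, 1.599, 0.021, 1.021, -0.113], TCP at [0.215, 0.587, 0.239] pointing down, gripper open.
Joint ranges: [-2.91, 2.91], [-0.3, 2.13], [-1.5, 1.42], [0.17, 2.43], [-1.26, 4.41], [0.16, 1.93], [-2.52, 2.52]. Speed limits (rad/s): [1.89, 1.89, 2.39, 2.39, 3.01, 3.01, 3.01].

INTERFACE

Orientations are given as [roll, pitch, yaw] about the fixed x, y, z axes, in that order (R = Rz(yaw) Ry(pitch) Rx(roll)).
In Python, from workcell import status, grab_frame, camera_params, bot, search_frame, silhouettes gives the robot as it stands.
- The arm moves only by the shell command python3 -m creep 'ROWS' [FORCE]. ROWS is JSON, a list of rows, each a list of 5 numbers: the shift along the tool's x, y, z in units of 60 mm (1.0 is 60 mm), then the turn about the tool's z in units of 8 degrees (1.0 is 8 degrees), then the opening, from 0 (shut) to 1 (fully open). In form: [[x, y, z, twist, hand], ...]. A call has 1 to 5 rows; each row is the pose to reach, as a shift and turn from the pose commanded when the call began, along the tool's axes at that moment; what a row does not reach only later rows make up. A row lasts 1/8 s, in which the tool goes at most 62.5 mm and 10.7 degrees, less where a joint would pass 70% of its speed; a pose out of reach is approached as far as the arm can. A call with a gripper value outside its range is refused whole. The fingers move at their own pace and stop on an object; FORCE is the grip in N (left out, the last holds). Time passes only in rows, so rows that repeat a pose let the fingers close. It gives the time, the measured TCP pose, the force, the opening and the grip force at its end, in the units of the state.
- status.observe(): the state, without advancing time (a new reading comes with each control period).
- grab_frame(name): name is "scene" or "top" or "wrist"; returns the picture (384x512x3 uint8, blue, green, red); there is no depth.
- camera_params(name): a dict with "K" (3x3 intrinsics, pixels), "rvec" (rotation vector, rad) and "tvec" (3), from world to camera coordinates, as OpenCV has them; the wrist camera has in their place "tool_from_camera" (4x4, takes a point from camera to tool coordinates, whose origin is the TCP and whose axes are the flange's). Camera axes: x right, y down, z forward; pixel columns grow to the right and rows downward; lengths in m; the calibration is good to about 2 mm. A picture is of the moment at which its call begins: read the wrist's pose just before it. camera_params takes no time and is no camera call.
- bot.job_done(): hands the job in; it is judged then, once.
Trained networks look in the newest picture that a camera, given by its name, has taken for a name from the list of things; names that differ only in an ending like _2 or _b are one class to them, and where a whole thing is asked for, a point or a joint stands for the part that bears it (a point fixed in the world has none). Each returns a list of dicts, best first, with "p" (0 to 1); they miss things now and then, are a little off and sometimes report something else, mostly with a low value. They report only what shows in the picture. A call takes as long as a camera call. They do not tell look-alikes from the thing itself.
- search_frame(camera, name): "extent" ([left, top, right, bottom] as shares, 0 to 1, of the picture: columns of its width, rows of its height, round what is visible of it).
- silhouettes(camera, name): "mask" (384x512 bool, what is visible of it) and "extent" ([left, top, right, bottom] as shares, 0 to 1, of the picture: columns of its width, rows of its height, round what is visible of it).
The state is a dict: "clock": time; "qpos": joint angles; "qd": joint speeds; "joint_efforts": joint torques, N m; "position": TCP position; "tool_rot": TCP orientation; "force": force on the tool from outside, world axes, zero at the start; "moment": the same for the moment, N m; "grip_width": finger opening in m; "finger_force": force on a finger pad.
Only numpy, scipy, OpenCV 4.12 (cv2) and the standard library are available. Lean on these libraries where they do the work, as an engineer would, in place of code of your own. Each camera call takes 0.05 s, during which the arm holds its last target. There are 200 camera calls.

TASK

Hang the medium and then the small dosing scoop back on the hook of the sloping tool board over the large one that hangs there already: each with the hook through its handle's eye, its cup nested in the next larger one and fully home, cup and handle lying flat on those beneath. The hook's bent end is never turned quite the same way, so feel the eye over it and seat each scoop gently, never leaning on hook, board or scoops with more than about 15 N (1.5 kg), and leave the glue bottle, screw jar and oil tin alone.

Things in the scene. Friction and masses are not known exactly. Their poses are not given: they have to be found in the camera images.
- hook_foot (a point): the hook's foot: on the board's face at the centre of the hook's round steel rose (28 mm across, 3 mm thick), 220 mm up the slope on the board's middle line. Axes, which do not turn with the hook: z straight out of the face, x straight up the slope, y sideways (to the left seen from the robot).
- rose: rose and hook; origin and axes as hook_foot. Steel rod 7 mm thick, round-ended: 88 mm straight out along z, then bent 45 degrees; its centre line ends 114 mm out and 26 mm off the z axis. The bent end leans up the slope (x) but is turned about z by up to 70 degrees to either side: this turn is NOT measured; look or feel for it. Screwed in tight: it keeps its turn under light touches (to 0.8 N m).
- large_cup (a point): large scoop, hanging on the hook with its cup's underside flat on the board: centre of that underside. Axes of all scoops: z out of the cup's mouth, x along the handle to the eye, y across. Cup 100 mm across, 36 mm deep outside, walls and floor 3 mm. Flat handle 20 mm wide, 4 mm thick, underside 38 mm over the cup's. Its eye's upper edge bears on the hook: it hangs 5 mm lower than eye-centred.
- large_eye (a point): large scoop: centre of the eye at the end of its handle (140 mm along x from the cup's centre, 40 mm above its underside, half-way through the thickness). All eyes: flat ring 33 mm across outside, hole 18 mm, 4 mm thick. Axes as the cup's.
- medium_grip (a point): medium scoop, standing on the bench: grasp point in the middle of its flat handle (75 mm along x from the cup's axis, half-way through its 4 mm thickness, 41.5 mm above the cup's underside). x points along the handle to the eye, z up out of the cup, y across the 20 mm width.
- medium_eye (a point): medium scoop: centre of its eye, 140 mm along x from the cup's axis and at the grip's height; axes as the grip's.
- medium_cup (a point): medium scoop: centre of its cup's underside; cup 80 mm across outside, 32 mm deep, walls and floor 3 mm; handle underside 39.5 mm above the cup's underside. Nested, its cup stands on the large one's floor (3 mm out from the board) and its handle lies on the large one's.
- small_grip (a point): small scoop, standing on the bench: grasp point in the middle of its flat handle (75 mm along x from the cup's axis, 43 mm above the cup's underside); axes as the medium one's.
- small_eye (a point): small scoop: centre of its eye, 140 mm along x from the cup's axis and at the grip's height; axes as the grip's.
- small_cup (a point): small scoop: centre of its cup's underside; cup 62 mm across outside, 28 mm deep, walls and floor 3 mm; handle underside 41 mm above the cup's underside. Nested, its cup stands on the medium one's floor (6 mm out from the board) and its handle lies on the medium one's.
- large: the large scoop as a whole, 200 g; origin as point large_cup.
- medium: the medium scoop as a whole, about 150 g; origin as point medium_cup.
- small: the small scoop as a whole, about 110 g; origin as point small_cup.
- easel: plywood tool board on a prop frame, with the hook, fixed on the bench; slopes at 45 degrees, facing the robot and upwards; face 220 mm wide, 300 mm long up the slope, with a batten 10 mm high across its foot. Origin on the bench 12 mm under the lower edge of the face; x points away from the robot side, along which the board rises.
- glue: bystander: white plastic glue bottle, 56 mm across, 150 mm high; origin at its underside.
- jar: bystander: glass screw jar, 68 mm across, 95 mm high; origin at its underside.
- oilcan: bystander: plain tin of wood oil, 84 mm across, 110 mm high; origin at its underside.
Things that resemble listed ones, but are neither listed nor needed, are in the scene too. What is shaped like the medium but blue or purple is not meant. What is shaped like the small but green or pink is not meant.

How it is judged:
By the outcome, as a careful person would: the job done as asked, in the order asked, and still so for the second after the job is handed in, with the robot touching nothing.
It also fails if it takes over 72 s, if anything falls off the work surface, if the arm or the gripper's body presses on something with over 40 N, if the wrist force passes 120 N, or if a joint passes its speed limit or range.

## Working session

There is one attempt and no reset: what is moved stays moved. The work goes in short steps, Python scripts to look and compute and a shell command to move; the robot and the scene stay as the last step left them, time stands still between calls to the robot, and variables do not carry over. Pictures are saved under pics/ and viewed, at most 10 in all, crops included, and the job is handed in when it is done.

```bash
ls; mkdir -p pics; python3 - <<'E'
from workcell import *
import cv2,numpy as np
s=status.observe();print({k:np.round(v,3).tolist() for k,v in s.items()})
a=grab_frame("scene");b=grab_frame("top")
cv2.imwrite("pics/a.png",cv2.resize(a,(800,600)));cv2.imwrite("pics/b.png",cv2.resize(b,(800,600)))
for c in("scene","top","wrist"):print(c,camera_params(c))
E
```

```text
pics
{'clock': 0.0, 'qpos': [-1.29, 0.522, -0.036, 1.6, 0.021, 1.021, -0.113], 'qd': [0.001, -0.001, 0.0, -0.001, 0.0, 0.001, 0.001], 'joint_efforts': [0.0, -92.71, 1.98, -36.993, 0.018, 0.008, -0.0], 'position': [0.215, 0.587, 0.239], 'tool_rot': [-3.14, 0.0, 2.791], 'force': [0.885, 0.469, 0.38], 'moment': [0.021, 0.016, 0.0], 'finger_force': 0.0, 'grip_width': 0.086}
scene {'K': array([[470.86821835,   0.        , 251.63239386],
       [  0.        , 470.86821835, 193.92721567],
       [  0.        ,   0.        ,   1.        ]]), 'rvec': array([ 0.74403268,  2.4158305 , -1.32169752]), 'tvec': array([ 0.45141323, -0.00848563,  1.84263334])}
top {'K': array([[391.36961928,   0.        , 256.94273517],
       [  0.        , 391.36961928, 194.61868372],
       [  0.        ,   0.        ,   1.        ]]), 'rvec': array([ 2.07161534, -2.1382467 ,  0.24155166]), 'tvec': array([-0.0532642 ,  0.53672785,  1.50419431])}
wrist {'K': array([[316.08836349,   0.        , 256.86199107],
       [  0.        , 316.08836349, 190.08286561],
       [  0.        ,   0.        ,   1.        ]]), 'tool_from_camera': array([[ 2.00043134e-04, -9.64267436e-01, -2.64930693e-01,
         6.62500175e-02],
       [ 9.99999980e-01,  1.93380591e-04,  5.12304674e-05,
        -3.59530982e-04],
       [ 1.83258257e-06, -2.64930698e-01,  9.64267455e-01,
        -1.33540485e-01],
       [ 0.00000000e+00,  0.00000000e+00,  0.00000000e+00,
         1.00000000e+00]])}
```

View pics/a.png

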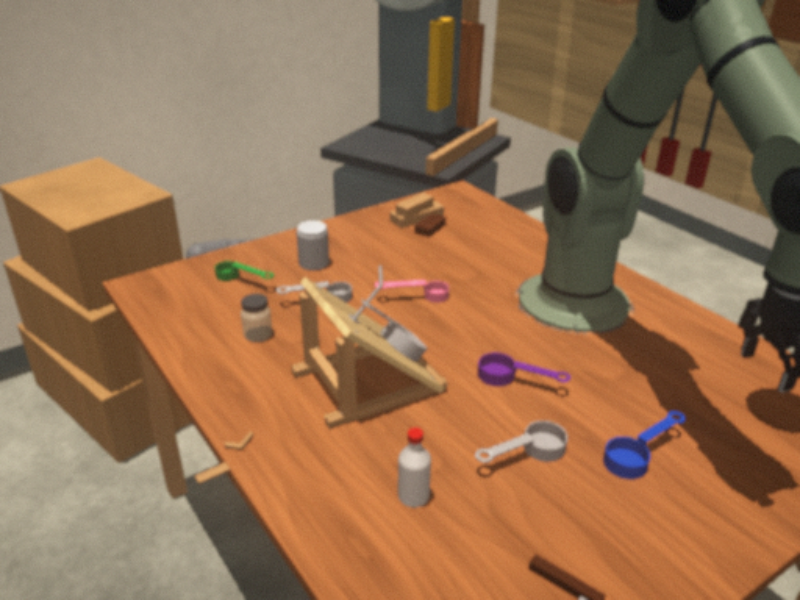

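View pics/b.png

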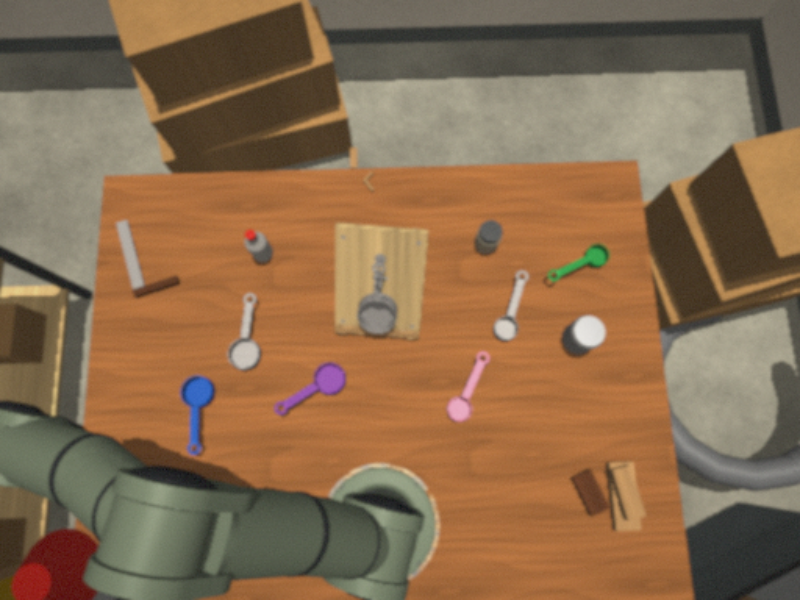

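Top view (800x600): the medium is the grey scoop at (245,353), with blue (198,392) and purple (329,379) look-alikes. The small is the grey scoop at (505,328), with green (597,257) and pink (459,409) look-alikes. The board is at (380,280). The scene view agrees.

```bash
cat > h.py <<'E'
from workcell import *
import cv2,numpy as np
from scipy.spatial.transform import Rotation as Ro
def cam(c,s=None):
    p=camera_params(c)
    if c=="wrist":
        s=s or status.observe(); T=np.eye(4);T[:3,:3]=Ro.from_euler('xyz',s['tool_rot']).as_matrix();T[:3,3]=s['position']
        M=T@p['tool_from_camera']; return p['K'],M[:3,:3],M[:3,3]
    R=cv2.Rodrigues(p['rvec'])[0]; return p['K'],R.T,-R.T@p['tvec']
def ray(C,uv):
    K,R,o=C; d=R@np.linalg.solve(K,[uv[0],uv[1],1]); return o,d/np.linalg.norm(d)
def onz(C,uv,z):
    o,d=ray(C,uv); return o+d*(z-o[2])/d[2]
def tri(rs):
    A=sum(np.eye(3)-np.outer(d,d) for o,d in rs);b=sum((np.eye(3)-np.outer(d,d))@o for o,d in rs);return np.linalg.solve(A,b)
def proj(C,P):
    K,R,o=C; q=K@(R.T@(np.asarray(P)-o)); return q[:2]/q[2]
def ctr(e): return np.array([(e[0]+e[2])*256,(e[1]+e[3])*192])
E
python3 - <<'E'
from h import *
np.set_printoptions(precision=4,suppress=True)
for c in("top","scene"):
    grab_frame(c);C=cam(c)
    for n,z in dict(medium_cup=0.032,medium_eye=.0415,small_cup=.028,small_eye=.043,large_eye=.2,large_cup=.1,rose=.2,easel=.1,glue=.075,jar=.05,oilcan=.05).items():
        for r in search_frame(c,n):
            if r['p']>.3: u=ctr(r['extent']);print(c,n,round(r['p'],2),(np.array(r['extent'])*[800,600,800,600]).round(),onz(C,u,z).round(3))
E
```

```text
top medium_cup 0.89 [229. 295. 259. 373.] [0.476 0.337 0.032]
top medium_cup 0.89 [276. 363. 346. 413.] [0.33  0.166 0.032]
top medium_cup 0.89 [179. 373. 213. 453.] [0.277 0.452 0.032]
top medium_eye 0.95 [278. 360. 337. 408.] [0.341 0.172 0.042]
top medium_eye 0.72 [181. 376. 213. 451.] [0.276 0.447 0.042]
top medium_eye 0.67 [228. 295. 262. 370.] [0.477 0.333 0.042]
top small_cup 0.78 [445. 367. 482. 423.] [ 0.302 -0.219  0.028]
top small_cup 0.61 [546. 245. 611. 281.] [ 0.639 -0.544  0.028]
top small_cup 0.53 [488. 270. 525. 341.] [ 0.53  -0.346  0.028]
top small_eye 0.88 [448. 355. 488. 423.] [ 0.315 -0.23   0.043]
top small_eye 0.8 [494. 269. 526. 343.] [ 0.524 -0.35   0.043]
top small_eye 0.54 [561. 245. 609. 275.] [ 0.643 -0.557  0.043]
top large_eye 0.82 [356. 282. 393. 330.] [ 0.5   -0.006  0.2  ]
top large_eye 0.34 [560. 314. 608. 355.] [ 0.418 -0.487  0.2  ]
top large_cup 0.96 [358. 275. 393. 329.] [ 0.533 -0.005  0.1  ]
top easel 0.78 [339. 225. 431. 341.] [ 0.58 -0.03  0.1 ]
top glue 0.7 [488. 276. 516. 342.] [ 0.511 -0.324  0.075]
top glue 0.55 [245. 231. 274. 261.] [0
[... 886 characters left out ...]
.27  0.028]
scene small_eye 0.75 [384. 279. 446. 306.] [ 0.351 -0.194  0.043]
scene small_eye 0.58 [214. 267. 273. 277.] [ 0.653 -0.516  0.043]
scene small_eye 0.48 [327. 280. 352. 300.] [ 0.497 -0.307  0.043]
scene large_eye 0.83 [365. 305. 430. 358.] [0.611 0.106 0.2  ]
scene large_cup 0.6 [371. 304. 427. 357.] [ 0.524 -0.014  0.1  ]
scene rose 0.65 [356. 266. 381. 322.] [ 0.584 -0.037  0.2  ]
scene easel 0.71 [364. 298. 430. 357.] [ 0.52  -0.026  0.1  ]
scene easel 0.64 [294. 273. 444. 426.] [0.611 0.007 0.1  ]
scene glue 0.84 [396. 424. 434. 511.] [0.712 0.306 0.075]
scene jar 0.72 [236. 295. 273. 343.] [ 0.727 -0.296  0.05 ]
scene oilcan 0.58 [295. 224. 335. 269.] [ 0.442 -0.524  0.05 ]
```

```bash
cat >> h.py <<'E'
def move(P,yaw=None,s=None):
    """rows units to bring TCP to P with yaw"""
    s=s or status.observe(); R=Ro.from_euler('xyz',s['tool_rot']).as_matrix()
    d=R.T@(np.asarray(P)-s['position'])/.06
    t=0
    if yaw is not None:
        dy=(yaw-s['tool_rot'][2]+np.pi)%(2*np.pi)-np.pi; t=-np.degrees(dy)/8
    return d.round(3),round(float(t),3)
E
python3 - <<'E'
from h import *
C=cam("top")
for n,cu,ey,zc,ze in(("med",(245,353),(250,299),.032,.0415),("small",(505,328),(522,275),.028,.043)):
    c=onz(C,np.array(cu)/1.5625,zc);e=onz(C,np.array(ey)/1.5625,ze);d=e-c;y=np.arctan2(d[1],d[0])
    print(n,c.round(3),e.round(3),np.hypot(*d[:2]).round(3),y.round(3))
    m=c+75/140*d; m[2]=.239
    print(m,move(m,y))
E
```

```text
med [0.426 0.334 0.032] [0.565 0.322 0.042] 0.14 -0.085
[0.50024599 0.32742338 0.239     ] (array([-5.954e+00, -2.426e+00,  5.000e-03]), 20.593)
small [ 0.47  -0.337  0.028] [ 0.607 -0.388  0.043] 0.146 -0.361
[ 0.54338251 -0.36412011  0.239     ] (array([-1.0591e+01, -1.3002e+01,  6.0000e-03]), -22.429)
```

```bash
python3 -m creep '[[-0.9,-0.37,0,1.3,1],[-1.8,-0.74,0,2.6,1],[-2.7,-1.1,0,3.9,1],[-3.6,-1.47,0,5.2,1],[-4.5,-1.84,0,6.5,1]]'
python3 -c "
from h import *
print(move([.5,.327,.239],-.085),status.observe()['qpos'])"
```

```text
clock: 1.92
position: [0.4316, 0.3891, 0.2395]
tool_rot: [3.141, -0.0, 1.877]
force: [-0.0, 1.0, 0.2]
grip_width: 0.0853
finger_force: 0.0
(array([-1.331,  0.774,  0.009]), 14.055) [-0.99938077  0.46045588  0.22937648  1.72924375 -0.12332286  0.96542539
 -0.41620978]
```

```bash
python3 -m creep '[[-0.7,0.4,0,1.3,1],[-1.33,0.77,0,2.6,1],[-1.33,0.77,0,3.9,1],[-1.33,0.77,0,5.2,1],[-1.33,0.77,0,6.5,1]]'
python3 -m creep '[[0,0,0,1.3,1],[0,0,0,2.6,1],[0,0,0,3.9,1],[0,0,0,5.2,1],[0,0,0,6.5,1]]'
python3 -m creep '[[0,0,0,1,1],[0,0,0,1,1]]'
python3 -c "
from h import *
print(move([.5,.327,.239],-.085),status.observe()['qpos'])
cv2.imwrite('pics/c.png',grab_frame('wrist'))"
```

```text
clock: 2.55
position: [0.4989, 0.3287, 0.2393]
tool_rot: [-3.142, -0.0, 0.97]
force: [-0.1, 0.4, 0.1]
grip_width: 0.0851
finger_force: 0.0
clock: 3.18
position: [0.4989, 0.3288, 0.2393]
tool_rot: [-3.141, -0.0, 0.062]
force: [-0.4, -0.1, 0.3]
grip_width: 0.0854
finger_force: 0.0
clock: 3.42
position: [0.4988, 0.3289, 0.2392]
tool_rot: [3.141, -0.0, -0.07]
force: [-0.0, 0.5, 0.5]
grip_width: 0.0854
finger_force: 0.0
(array([0.022, 0.03 , 0.003]), 0.104) [-1.17255927  0.58856008  0.74607097  1.70251138 -0.45408281  1.03173763
 -1.91287448]
```

View pics/c.png

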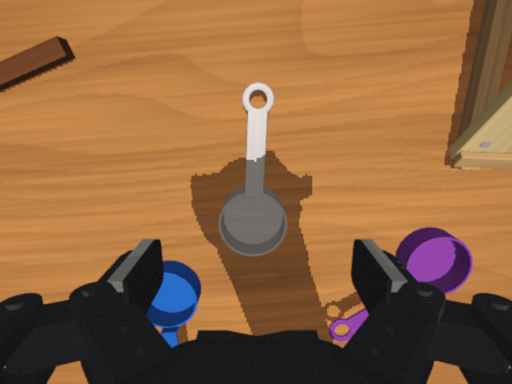

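The wrist view shows the grey medium between the open fingers, with its eye at (258,98) and cup mouth at (253,221). Blue and purple are off to the sides, so the choice stands.

```bash
python3 - <<'E'
from h import *
C=cam("wrist")
f=grab_frame("wrist")
m=[r for r in silhouettes("wrist","medium_cup") if r['p']>.3]
for r in m: print(r['p'],np.array(r['extent'])*[512,384,512,384])
e=onz(C,(258,98.5),.0425);c=onz(C,(253,221),.032)
d=e-c;y=np.arctan2(d[1],d[0]);print(e,c,np.hypot(*d[:2]),y)
for a in(75,60):
  g=e-np.array([np.cos(y),np.sin(y),0])*(140-a)*1e-3;g[2]=.0415
  print(g,move([g[0],g[1],.0415-.011],y))
E
```

```text
0.72 [146.688  258.3168 201.0112 346.2144]
0.69 [219.392   81.7152 290.6112 257.088 ]
0.63 [330.9056 231.0912 471.5008 339.9168]
[0.57068191 0.32215395 0.0425    ] [0.43630685 0.33687509 0.032     ] 0.13517902328269624 -0.10911742796429247
[0.50606849 0.32923252 0.0415    ] (array([ 0.119, -0.016,  3.48 ]), 0.291)
[0.4911577  0.33086604 0.0415    ] (array([-0.131, -0.026,  3.48 ]), 0.291)
```

```bash
python3 -m creep '[[-0.1,-0.02,0.9,0.3,0.6],[-0.1,-0.02,1.8,0.3,0.5],[-0.1,-0.02,2.6,0.3,0.5],[-0.1,-0.02,3.2,0.3,0.5],[-0.1,-0.02,3.42,0.3,0.5]]' 40
python3 -m creep '[[0,0,0,0,0.5],[0,0,0,0,0.1],[0,0,0,0,0.1],[0,0,0,0,0.1],[0,0,0,0,0.1]]' 40
python3 -m creep '[[0,0,0,0,0.1],[0,0,0,0,0.1],[0,0,-0.3,0,0.1],[0,0,-1,0,0.1],[0,0,-1.5,0,0.1]]' 40
python3 -c "
from h import *
cv2.imwrite('pics/d.png',grab_frame('wrist'))"
```

```text
clock: 4.2
position: [0.4924, 0.3298, 0.0325]
tool_rot: [3.14, 0.002, -0.112]
force: [0.6, 0.5, 0.5]
grip_width: 0.0429
finger_force: 0.0
clock: 4.82
position: [0.4939, 0.3308, 0.0353]
tool_rot: [-3.14, -0.002, -0.113]
force: [2.5, 1.1, 6.2]
grip_width: 0.0189
finger_force: 39.1
clock: 5.45
position: [0.4932, 0.3304, 0.1268]
tool_rot: [-3.141, -0.001, -0.114]
force: [-0.1, -0.5, -1.1]
grip_width: 0.0184
finger_force: 39.3
```

View pics/d.png

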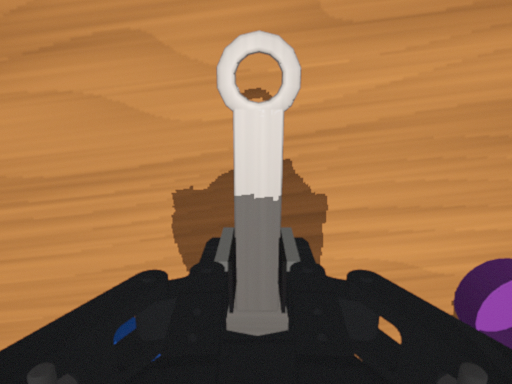

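Wrist view: the scoop is held straight and level, with its eye at (258,76), which is about (77,0,-5) mm in the tool frame. Next I raise it and locate the board and hook.

```bash
python3 - <<'E'
from h import *
C=cam("top")
P=[onz(C,np.array(u)/1.5625,z) for u,z in(((335,332),.016),((419,338),.016),((336,225),.224),((428,231),.224))]
for p in P: print(p.round(3))
lo=(P[0]+P[1])/2;hi=(P[2]+P[3])/2;d=hi-lo;y=np.arctan2(d[1],d[0]);print(lo,hi,np.linalg.norm(d),y,'edge yaw',[np.arctan2(*( (P[i]-P[i+1])[[1,0]]))-np.pi/2 for i in(0,2)])
# scene tip pixel vs
S=cam("scene");print(tri([ray(S,np.array([380,268])/1.5625),ray(C,np.array([380,257])/1.5625)]))
cv2.imwrite('pics/e.png',np.hstack([cv2.resize(grab_frame("top")[130:230,200:290],(400,444),interpolation=2),cv2.resize(grab_frame("scene")[160:260,190:280],(400,444),interpolation=2)]))
E
python3 -m creep '[[0,0,-1,0,0.1],[0,0,-2,0,0.1],[0,0,-3,0,0.1],[0,0,-4,0,0.1],[0,0,-5,0,0.1]]'
```

```text
[0.476 0.105 0.016]
[ 0.453 -0.113  0.016]
[0.693 0.079 0.224]
[ 0.672 -0.137  0.224]
[ 0.46441276 -0.00420143  0.016     ] [ 0.68233435 -0.02880333  0.224     ] 0.3022566303987732 -0.11241739254077292 edge yaw [np.float64(-0.10382722075983675), np.float64(-0.100034203683943)]
[ 0.58475781 -0.01536549  0.27465834]
clock: 6.22
position: [0.4924, 0.3301, 0.4258]
tool_rot: [3.141, 0.001, -0.113]
force: [0.2, 0.8, -2.1]
grip_width: 0.0184
finger_force: 39.7
```

View pics/e.png

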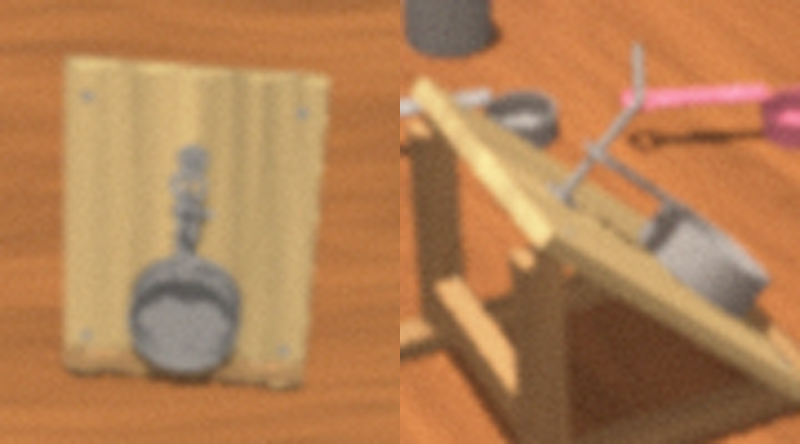

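The crops show the hook straight out of the board, with the bent end pointing nearly straight up: tip at (638,45), bend at (638,98). So the turn is small to moderate. Next, a stereo pair from the wrist.

```bash
python3 -m creep '[[-0.05,0.8,0,0,0.1],[-0.1,1.6,0,0,0.1],[-0.15,2.5,0,0,0.1],[-0.2,3.4,0,0,0.1],[-0.25,4.05,0,0,0.1]]'
python3 -m creep '[[0,0,0,0,0.1],[0,0,0,0,0.1],[0,0,0,0,0.1]]'
cat > look.py <<'E'
import sys,pickle
from h import *
s=status.observe();f=grab_frame("wrist");pickle.dump((cam("wrist",s),f),open(sys.argv[1]+".pkl","wb"));print(s['position'],s['tool_rot'])
E
python3 look.py v1
python3 -m creep '[[0,0.8,0,0,0.1],[0,1.6,0,0,0.1],[0,2.5,0,0,0.1],[0,3.33,0,0,0.1],[0,3.33,0,0,0.1]]'
python3 -m creep '[[0,0,0,0,0.1],[0,0,0,0,0.1]]'
python3 look.py v2
python3 -c "
import pickle,cv2,numpy as np
a=pickle.load(open('v1.pkl','rb'))[1];b=pickle.load(open('v2.pkl','rb'))[1]
cv2.imwrite('pics/f.png',np.hstack([cv2.resize(a[0:270,250:512],(400,412)),cv2.resize(b[0:270,0:262],(400,412))]))"
```

```text
clock: 6.85
position: [0.4497, 0.0883, 0.4238]
tool_rot: [-3.141, 0.001, -0.115]
force: [0.0, 1.1, -0.7]
grip_width: 0.0187
finger_force: 39.7
clock: 7.22
position: [0.4506, 0.0915, 0.4238]
tool_rot: [3.141, 0.0, -0.112]
force: [-0.2, 0.1, -1.2]
grip_width: 0.0184
finger_force: 39.7
[0.45055141 0.09152046 0.42382264] [ 3.14072682e+00  3.66154834e-04 -1.12241976e-01]
clock: 7.9
position: [0.4274, -0.1108, 0.4242]
tool_rot: [3.141, -0.0, -0.118]
force: [0.6, -0.0, -1.6]
grip_width: 0.0184
finger_force: 39.7
clock: 8.15
position: [0.4283, -0.1068, 0.424]
tool_rot: [3.141, 0.0, -0.112]
force: [-0.6, 0.6, -1.0]
grip_width: 0.0187
finger_force: 39.7
[ 0.42827182 -0.10683548  0.42400827] [ 3.14117973e+00  2.62980721e-04 -1.11625082e-01]
```

View pics/f.png

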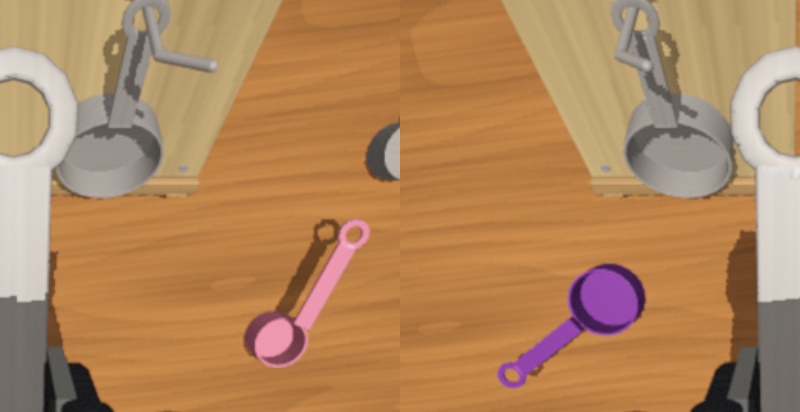

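```bash
cat > fit.py <<'E'
import pickle
from h import *
from scipy.optimize import least_squares
V=[pickle.load(open(f'v{i}.pkl','rb'))[0] for i in(1,2)]
k=1.527
A={'tip':((210,66),(647,65.5)),'bend':((155,54.5),(622,54)),'eye':((147.5,18),(636,17)),'cupc':((109,145),(679,147))}
px={n:((250+a[0]/k,a[1]/k),((b[0]-400)/k,b[1]/k)) for n,(a,b) in A.items()}
for n,(a,b) in px.items(): print(n,tri([ray(V[0],a),ray(V[1],b)]).round(4))
def frame(p):
    x,y,yw=p[:3];c,s=np.cos(yw),np.sin(yw);r=.5**.5
    u=np.array([c*r,s*r,r]);n=np.array([-c*r,-s*r,r]);l=np.cross(n,u);return np.array([x,y,.012]),u,l,n
def bp(p,U,L,N): o,u,l,n=frame(p); return o+U*u+L*l+N*n
def pts(p):
    f=p[3]; return {'tip':bp(p,.220+.0245*np.cos(f),.0245*np.sin(f),.1125),'bend':bp(p,.22,0,.088),'eye':bp(p,.215,0,.042),'cupc':bp(p,.075,0,.036)}
def res(p):
    q=pts(p);return np.concatenate([proj(V[i],q[n])-px[n][i] for n in px for i in(0,1)])
if __name__=="__main__":
    for f0 in(0,-1,1):
        r=least_squares(res,[.464,-.004,-.107,f0],loss='soft_l1');print(r.x.round(4),r.cost,r.fun.reshape(-1,4).round(1).tolist())
    p=r.x;print({n:v.round(4) for n,v in pts(p).items()}); np.save('p.npy',p)
E
python3 fit.py
```

```text
tip [ 0.5557 -0.0372  0.2537]
bend [ 0.5701 -0.0148  0.2229]
eye [ 0.5985 -0.0197  0.1918]
cupc [ 0.5176 -0.0102  0.0832]
[ 0.4765 -0.0051 -0.1165 -1.1882] 22.186248180238167 [[0.1, -0.2, 0.2, 0.1], [3.4, -0.7, -1.0, -0.4], [0.3, -0.3, -0.7, 0.4], [0.3, 10.7, -0.8, 9.4]]
[ 0.4765 -0.0051 -0.1165 -1.1882] 22.186248180246338 [[0.1, -0.2, 0.2, 0.1], [3.4, -0.7, -1.0, -0.4], [0.3, -0.3, -0.7, 0.4], [0.3, 10.7, -0.8, 9.4]]
[ 0.476  -0.0073 -0.1031  1.159 ] 121.25744273853218 [[-49.7, -0.6, -50.0, -0.3], [4.4, -0.5, -0.0, -0.2], [0.8, -0.1, -0.2, 0.6], [1.5, 10.8, 0.5, 9.5]]
{'tip': array([0.5609, 0.0065, 0.254 ]), 'bend': array([ 0.5689, -0.0169,  0.2298]), 'eye': array([ 0.5977, -0.0199,  0.1937]), 'cupc': array([ 0.5035, -0.0101,  0.0905])}
```

```bash
sed -i "s/,'cupc':((109,145),(679,147))//; s/(0,-1,1)/(-1,)/" fit.py; python3 fit.py; python3 - <<'E'
from fit import *
p=np.load('p.npy');f=p[3];o,u,l,n=frame(p)
t=(n+np.cos(f)*u+np.sin(f)*l)*.5**.5;print('tip dir',t.round(3),'end',bp(p,.22+.026*np.cos(f),.026*np.sin(f),.114).round(4),'n',n.round(3),'u',u.round(3))
# check mouth/floor centre of large
for N in(.003,.036): print([ (proj(V[i],bp(p,.075,0,N))*k+[(-250*k),0] if i==0 else proj(V[i],bp(p,.075,0,N))*k+[400,0]).round() for i in(0,1)])
E
```

```text
tip [ 0.5557 -0.0372  0.2537]
bend [ 0.5701 -0.0148  0.2229]
eye [ 0.5985 -0.0197  0.1918]
[ 0.4762 -0.0047 -0.1213 -1.1723] 3.4963730429484388 [[-0.0, -0.1, -0.1, 0.2], [3.4, -0.4, -1.0, -0.1], [0.4, 0.0, -0.6, 0.7]]
{'tip': array([ 0.5556, -0.0371,  0.2538]), 'bend': array([ 0.5689, -0.016 ,  0.2298]), 'eye': array([ 0.5977, -0.0195,  0.1937]), 'cupc': array([ 0.5036, -0.008 ,  0.0905])}
tip [ 0.5557 -0.0372  0.2537]
bend [ 0.5701 -0.0148  0.2229]
eye [ 0.5985 -0.0197  0.1918]
tip dir [-0.383 -0.61   0.694] end [ 0.5548 -0.0384  0.2553] n [-0.702  0.086  0.707] u [ 0.702 -0.086  0.707]
[array([106., 136.]), array([682., 136.])]
[array([109., 162.]), array([677., 162.])]
```

```bash
cat > plan.py <<'E'
import sys
from fit import *
p=np.load('p.npy');f=p[3];o,u,l,n=frame(p);t=(n+np.cos(f)*u+np.sin(f)*l)*.5**.5
E=bp(p,.22+.026*np.cos(f),.026*np.sin(f),.114);B=bp(p,.22,0,.088)
def go(eye,e=(.0763,.0003,-.004),yaw=-.115):
    s=status.observe();R=Ro.from_euler('xyz',[np.pi,0,yaw]).as_matrix();P=eye-R@np.array(e);return P.round(4),move(P,yaw,s)
E
python3 - <<'E'
from plan import *
print(go(E+t*.02),go(E+t*.01),go(E-t*.01))
E
```

```text
tip [ 0.5557 -0.0372  0.2537]
bend [ 0.5701 -0.0148  0.2229]
eye [ 0.5985 -0.0197  0.1918]
(array([ 0.4714, -0.0415,  0.2652]), (array([ 0.595, -1.164,  2.647]), 0.024)) (array([ 0.4752, -0.0354,  0.2582]), (array([ 0.647, -1.272,  2.762]), 0.024)) (array([ 0.4829, -0.0232,  0.2444]), (array([ 0.751, -1.488,  2.994]), 0.024))
```

```bash
sed -i '/^for n,(a,b) in px.items(): print/d' fit.py
python3 -m creep '[[0.3,-0.6,0,0,0.1],[0.6,-1.16,0,0,0.1],[0.6,-1.16,0.9,0,0.1],[0.6,-1.16,1.8,0,0.1],[0.6,-1.16,2.45,0,0.1]]'
python3 -m creep '[[0,0,0.1,0,0.1],[0,0,0.2,0,0.1],[0,0,0.2,0,0.1]]'
python3 look.py v3
python3 -c "
import pickle,cv2,numpy as np
a=pickle.load(open('v3.pkl','rb'))[1]
cv2.imwrite('pics/g.png',cv2.resize(a[0:192,130:386],(800,600)))
from plan import *
C=cam('wrist');print(proj(C,E),proj(C,B),go(E+t*.02))"
```

```text
clock: 8.82
position: [0.4711, -0.042, 0.2749]
tool_rot: [3.141, 0.002, -0.112]
force: [1.0, 0.1, -0.1]
grip_width: 0.0185
finger_force: 39.7
clock: 9.2
position: [0.4721, -0.0426, 0.266]
tool_rot: [-3.141, -0.001, -0.113]
force: [0.2, -0.5, -1.3]
grip_width: 0.0184
finger_force: 39.7
[ 0.47211616 -0.04265     0.26598256] [-3.14109945e+00 -1.20207956e-03 -1.13003134e-01]
[223.94109115  69.50575152] [180.49269247  50.29067721] (array([ 0.4714, -0.0415,  0.2652]), (array([-0.014, -0.018,  0.014]), 0.014))
```

View pics/g.png

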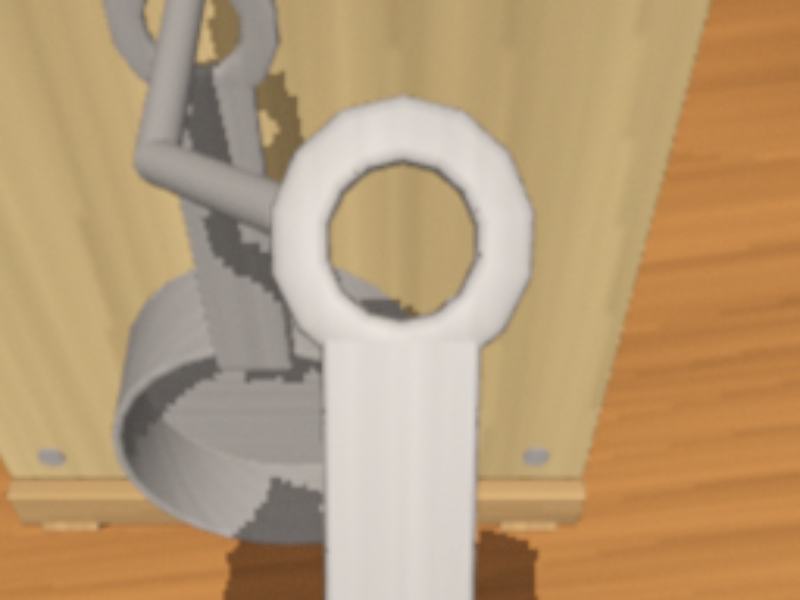

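The level ring, centred at (259,71), sits just right of the hook's tip. The tip and bend fall where the model predicts. I step down along the tip's direction and watch the force.

```bash
sed -i 's/e=(.0763,.0003,-.004)/e=(.0782,.0004,-.003)/' plan.py
cat > g.py <<'E'
import sys
from plan import *
for a in sys.argv[1:]: print(a,go(E+t*float(a)*1e-3))
E
python3 g.py 15 5 0 -5 -10
```

```text
15 (array([ 0.4714, -0.0382,  0.2627]), (array([-0.02 , -0.073,  0.056]), 0.014))
5 (array([ 0.4753, -0.0321,  0.2558]), (array([ 0.032, -0.182,  0.171]), 0.014))
0 (array([ 0.4772, -0.029 ,  0.2523]), (array([ 0.058, -0.236,  0.229]), 0.014))
-5 (array([ 0.4791, -0.026 ,  0.2488]), (array([ 0.084, -0.29 ,  0.287]), 0.014))
-10 (array([ 0.481 , -0.0229,  0.2454]), (array([ 0.11 , -0.344,  0.345]), 0.014))
```

```bash
python3 -m creep '[[0,-0.1,0.08,0,0.1],[0.03,-0.18,0.17,0,0.1],[0.03,-0.18,0.17,0,0.1],[0.03,-0.18,0.17,0,0.1]]'
python3 look.py v4
python3 - <<'E'
from h import *
import pickle
C,f=pickle.load(open('v4.pkl','rb'))
from plan import *
q=proj(C,E);print(q)
g=cv2.cvtColor(f,cv2.COLOR_BGR2HSV)[40:110,210:300]
for r in range(0,70,3): print(''.join('%2d'%(v//12) if s<45 else ' .' for v,s in zip(g[r,::2,2],g[r,::2,1])))
E
```

```text
clock: 9.75
position: [0.4746, -0.0324, 0.2549]
tool_rot: [3.141, 0.0, -0.114]
force: [-0.4, -0.3, -1.1]
grip_width: 0.0185
finger_force: 39.7
[ 0.47463368 -0.03242915  0.25492549] [ 3.14131320e+00  4.86213456e-05 -1.13523326e-01]
[247.48366862  70.19176242]Traceback (most recent call last):
  File "<stdin>", line 6, in <module>
cv2.error: OpenCV(4.12.0) /io/opencv/modules/imgproc/src/color.simd_helpers.hpp:92: error: (-15:Bad number of channels) in function 'cv::impl::{anonymous}::CvtHelper<VScn, VDcn, VDepth, sizePolicy>::CvtHelper(cv::InputArray, cv::OutputArray, int) [with VScn = cv::impl::{anonymous}::Set<3, 4>; VDcn = cv::impl::{anonymous}::Set<3>; VDepth = cv::impl::{anonymous}::Set<0, 5>; cv::impl::{anonymous}::SizePolicy sizePolicy = cv::impl::<unnamed>::NONE; cv::InputArray = const cv::_InputArray&; cv::OutputArray = const cv::_OutputArray&]'
> Invalid number of channels in input image:
>     'VScn::contains(scn)'
> where
>     'scn' is 1
```

```bash
cat > asc.py <<'E'
import sys,pickle
from h import *
C,im=pickle.load(open(sys.argv[1]+'.pkl','rb'))
g=cv2.cvtColor(im,cv2.COLOR_BGR2HSV)[36:110,212:306]
print('cols 212..',end='\n')
for r in range(0,74,4): print('%3d '%(r+36)+''.join('#' if v>185 and s<40 else 'o' if s<45 else '.' for v,s in zip(g[r,::2,2],g[r,::2,1])))
E
python3 asc.py v4
```

```text
cols 212..
 36 oooooooo.....o####################.............
 40 oooooooo...o########################...........
 44 oooooooo.#############################.........
 48 ooooooo#################################o......
 52 oooooo#############ooo...oooo############o.....
 56 ooooo###########o.............o###########.....
 60 ooooo#########oooo..............oo#########....
 64 oooo#########oo###oo..............o#########...
 68 ooo#########ooo####oo..............o########o..
 72 ooo########oooooooooo...............########o..
 76 ooo########o...oooo................o########o..
 80 ooo########o.......................o########...
 84 ooo#########oo.....................o########...
 88 oooo########ooooooooo.............o#########...
 92 ooooo########oooooooooooo........o#########....
 96 oooooo#########oooooooooooo....o##########.....
100 ooooooo###########oooooooooooo###########......
104 oooooooo###############################o.......
108 oooooooooo###########################o.........
```

The tip ball shows inside the hole at (248,69), where the model puts it (247,70). Continuing down the tip.

```bash
python3 g.py 0 -5; python3 -m creep '[[0.02,-0.05,0.04,0,0.1],[0.04,-0.05,0.05,0,0.1],[0.04,-0.055,0.055,0,0.1]]'; python3 look.py v5; python3 asc.py v5;python3 g.py -5 -10
```

```text
0 (array([ 0.4772, -0.029 ,  0.2523]), (array([ 0.036, -0.063,  0.044]), 0.009))
-5 (array([ 0.4791, -0.026 ,  0.2488]), (array([ 0.062, -0.117,  0.102]), 0.009))
clock: 10.18
position: [0.4774, -0.0294, 0.2516]
tool_rot: [3.141, 0.0, -0.114]
force: [0.9, -0.3, -1.3]
grip_width: 0.0189
finger_force: 39.7
[ 0.47744244 -0.02937518  0.25155182] [ 3.14144091e+00  3.22076824e-05 -1.13586950e-01]
cols 212..
 36 oooooooooo...o####################.............
 40 oooooooooo.o########################...........
 44 ooooooooo#############################.........
 48 ooooooo#################################o......
 52 oooooo#############ooo...oooo############o.....
 56 ooooo###########o.............o###########.....
 60 ooooo#########o.................oo#########....
 64 oooo#########ooooooo..............o########o...
 68 ooo#########oooooooooooo...........o########o..
 72 ooo########oooooooo####oo..........o########o..
 76 oooo#######ooooooooo##ooo..........o########o..
 80 ooo########o.....ooooooo...........o########...
 84 ooo#########o......................o########...
 88 oooo########oooooo................o#########...
 92 ooooo########ooooooooooo.........o#########....
 96 oooooo#########oooooooooooo....o##########.....
100 ooooooo###########ooooooooooo###########o......
104 oooooooo###############################o.......
108 oooooooooo###########################o.........
-5 (array([ 0.4791, -0.026 ,  0.2488]), (array([ 0.022, -0.059,  0.045]), 0.01))
-10 (array([ 0.481 , -0.0229,  0.2454]), (array([ 0.048, -0.113,  0.103]), 0.01))
```

```bash
python3 -m creep '[[0.01,-0.04,0.02,0,0.1],[0.02,-0.07,0.04,0,0.1],[0.02,-0.07,0.045,0,0.1]]'; python3 look.py v6; python3 asc.py v6|sed -n 6,16p;python3 -m creep '[[0.01,-0.03,0.03,0,0.1],[0.025,-0.055,0.06,0,0.1],[0.025,-0.055,0.06,0,0.1]]';python3 look.py v6; python3 asc.py v6|sed -n 6,16p; python3 g.py -15 -20
```

```text
clock: 10.6
position: [0.4791, -0.0251, 0.2488]
tool_rot: [3.141, 0.0, -0.113]
force: [-1.2, -0.3, -1.1]
grip_width: 0.0186
finger_force: 39.7
[ 0.47907348 -0.02509619  0.24879747] [ 3.14149169e+00  1.06745672e-04 -1.13120700e-01]
 52 oooooo############oooo...oooo############o.....
 56 ooooo###########o.............o###########.....
 60 oooo##########oo................oo#########....
 64 oooo#########ooooooooo............o########o...
 68 ooo#########oooooooooooooooo.......o########o..
 72 oooo#######ooooooooooooooo##ooo....o########o..
 76 ooo########oooooooooooooo####oo....o########o..
 80 .oo########oooo....oooooooooooo....o########...
 84 .oo#########ooo.........ooooo......o########...
 88 .ooo#########oooooo...............o#########...
 92 ooooo########oooooooooooo........o#########....
clock: 11.02
position: [0.4809, -0.022, 0.2451]
tool_rot: [3.141, 0.0, -0.113]
force: [-1.4, -0.3, -1.5]
grip_width: 0.0187
finger_force: 39.7
[ 0.48091353 -0.02204132  0.2451441 ] [ 3.14146060e+00  2.24259345e-04 -1.13337777e-01]
 52 oooooo###########ooooo...oooo############o.....
 56 ooooo###########o.............oo##########.....
 60 ooooo#########ooo...............oo#########....
 64 oooo#########ooooooooo............o########o...
 68 ..o#########oooooooooooooooo.......o########o..
 72 ..o########ooooooooooooooooooooooo.o########o..
 76 ..o########ooooooooooooooooooo###ooo########...
 80 ...########oooooo..ooooooooooo####oo########...
 84 ...#########ooooo.......oooooooooooo########...
 88 ...o########ooooo............oooooo#########...
 92 .oooo########ooooooooooo.........o#########....
-15 (array([ 0.4829, -0.0199,  0.2419]), (array([ 0.029, -0.042,  0.055]), 0.011))
-20 (array([ 0.4848, -0.0168,  0.2384]), (array([ 0.055, -0.096,  0.113]), 0.011))
```

```bash
python3 -m creep '[[0.015,-0.025,0.03,0,0.1],[0.03,-0.05,0.06,0,0.1],[0.03,-0.05,0.06,0,0.1]]';python3 -m creep '[[0.015,-0.025,0.03,0,0.1],[0.03,-0.05,0.06,0,0.1],[0.03,-0.05,0.06,0,0.1]]';python3 look.py v6; python3 asc.py v6|sed -n 6,16p; python3 g.py -25 -30
```

```text
clock: 11.45
position: [0.483, -0.0193, 0.2415]
tool_rot: [3.141, 0.0, -0.113]
force: [0.3, 0.2, -0.8]
grip_width: 0.0186
finger_force: 39.7
clock: 11.82
position: [0.4852, -0.0165, 0.238]
tool_rot: [3.141, 0.0, -0.113]
force: [-0.1, 0.2, -1.1]
grip_width: 0.019
finger_force: 39.7
[ 0.48517769 -0.01648183  0.23795985] [ 3.14146172e+00  1.90979116e-04 -1.13304124e-01]
 52 ....oo#############oooo.oooooo###########o.....
 56 .....##########ooooooo........o###########.....
 60 ....o#########oooooooo..........oo#########....
 64 ...o#########oooooooo.............o#########...
 68 ...########oooooooooooooo..........o########o..
 72 ...########ooooooooooooooooooo.....o########o..
 76 ...########oooooooooooooooooooooooooo#######o..
 80 ...########ooooooooooooooooooooooooooooooo##...
 84 ...#########oooooooooooooooooooooooooooo#ooo...
 88 ...o########oooooooooo....ooooooooooooo####oo..
 92 ....o########ooooooooo........oooooooooo##ooo..
-25 (array([ 0.4867, -0.0138,  0.235 ]), (array([ 0.021, -0.05 ,  0.051]), 0.012))
-30 (array([ 0.4887, -0.0107,  0.2315]), (array([ 0.047, -0.104,  0.109]), 0.012))
```

```bash
python3 -m creep '[[0.015,-0.025,0.03,0,0.1],[0.03,-0.05,0.055,0,0.1],[0.03,-0.05,0.055,0,0.1]]';python3 -m creep '[[0.015,-0.025,0.03,0,0.1],[0.03,-0.05,0.055,0,0.1],[0.03,-0.05,0.055,0,0.1]]';python3 look.py v6; python3 asc.py v6|sed -n 6,19p; python3 g.py -35
```

```text
clock: 12.25
position: [0.4873, -0.0137, 0.2347]
tool_rot: [3.141, 0.0, -0.113]
force: [0.2, -0.1, -1.3]
grip_width: 0.0188
finger_force: 39.7
clock: 12.62
position: [0.4894, -0.011, 0.2314]
tool_rot: [3.141, 0.0, -0.113]
force: [-0.6, -0.6, -1.8]
grip_width: 0.0185
finger_force: 39.7
[ 0.48943816 -0.01095112  0.23136786] [ 3.14143278e+00  1.86630662e-04 -1.13300711e-01]
 52 ......############ooooooooooo############o.....
 56 .....o##########ooooooooooo...o###########.....
 60 ....o#########ooooooooooooo.....oo#########....
 64 ...o#########oooooooooooooo.......o########o...
 68 ...#########ooooooooooooooo........o########o..
 72 ...o#######oooooooooooooooo........o########o..
 76 ...########ooooooooooooooooooooo...o########o..
 80 ...########ooooooooooooooooooooooooooo######...
 84 ...#########oooooooooooooooooooooooooooooooo...
 88 ...o########ooooooooooooooooooooooooooooooooooo
 92 ....o########oooooooooooooooooooooooooooooooooo
 96 .....o#########ooooooooooo.....oooooooooooooooo
100 ......o###########oooooooooooo###oooooooooooooo
104 ...ooooo############################oooo..ooooo
-35 (array([ 0.4906, -0.0077,  0.228 ]), (array([ 0.013, -0.058,  0.057]), 0.011))
```

```bash
python3 -m creep '[[0.015,-0.03,0.04,0,0.1],[0.03,-0.065,0.075,0,0.1],[0.03,-0.065,0.075,0,0.1]]';python3 -m creep '[[0.03,0,0.03,0,0.1],[0.06,0,0.06,0,0.1],[0.06,0,0.06,0,0.1]]';python3 look.py v6; python3 asc.py v6|sed -n 2,19p; python3 g.py -36.8
```

```text
clock: 13.05
position: [0.4916, -0.0072, 0.2268]
tool_rot: [3.141, 0.0, -0.113]
force: [-0.0, -1.0, -1.9]
grip_width: 0.0185
finger_force: 39.7
clock: 13.42
position: [0.4953, -0.0079, 0.2233]
tool_rot: [3.141, 0.0, -0.114]
force: [-0.7, 0.8, -1.4]
grip_width: 0.019
finger_force: 39.7
[ 0.49528441 -0.0079033   0.22326621] [ 3.14139875e+00  1.51518384e-04 -1.13621716e-01]
 36 ......oooooooo###################ooo...........
 40 .......ooooo#######################o...........
 44 .........o############################.........
 48 .......#################################.......
 52 ......#############oooooooooo############o.....
 56 .....o##########oooooooooooooooo##########.....
 60 ....o#########ooooooooooooooooo.oo#########....
 64 ...o#########oooooooooooooooooo...o########o...
 68 ...#########oooooooooooooooooo.....o########o..
 72 ...########o.ooooooooooooooooo.....o########o..
 76 ...########o.ooooooooooooooooo.....o########o..
 80 ...########o.ooooooooooooooooo.....o########...
 84 ...o########.ooooooooooooooooo.....o########...
 88 ...o########ooooooooooooooooooooooo#########...
 92 ....o########oooooooooooooooooooooooooooo##....
 96 .....o#########oooooooooooooooooooooooooooooo..
100 ......o###########ooooooooooooooooooooooooooooo
104 .......o###################oooooooooooooooooooo
-36.8 (array([ 0.4913, -0.0066,  0.2268]), (array([-0.068, -0.014, -0.057]), 0.01))
```

The eye is past the bend and on the straight rod. Next, with light grip, I swing the cup down about the eye by letting the handle pivot between the pads. The grip also slides a little toward the cup to keep the gripper body off the bent end.

```bash
python3 -m creep '[[0,0,0.02,0,0.1],[0,0,0.06,0,0.1],[0,0,0.11,0,0.1],[0.005,0,0.17,0,0.1]]' 20; python3 -m creep '[[0,0,0.06,0,0.1],[0.005,0,0.12,0,0.1],[0.01,0,0.175,0,0.1],[0.01,0,0.175,0,0.1]]' 20; python3 look.py v7; python3 asc.py v7
```

```text
clock: 13.98
position: [0.4957, -0.0078, 0.2131]
tool_rot: [-3.142, -0.0, -0.113]
force: [0.7, -0.1, 1.4]
grip_width: 0.0184
finger_force: 40.0
clock: 14.48
position: [0.4962, -0.0079, 0.2025]
tool_rot: [3.141, 0.0, -0.114]
force: [0.7, -0.2, 1.8]
grip_width: 0.0189
finger_force: 40.3
[ 0.49618275 -0.00794807  0.20254171] [ 3.14142206e+00  3.01711680e-05 -1.13559358e-01]
cols 212..
 36 ......ooo#############################o........
 40 ......o#################################o......
 44 ....o#################ooo#################o....
 48 ...o#############oooooooooooooo############....
 52 ..o###########ooooooooooooooooooo##########o...
 56 ..##########oooooooooooooooooooo.oo#########o..
 60 .o#########ooooooooooooooooooooo..oo#########o.
 64 o#########ooooooooooooooooooooo....oo#########.
 68 o#########ooooooooooooooooooooo.....o#########.
 72 o#########..ooooooooooooooooooo.....o#########.
 76 o#########..ooooooooooooooooooo.....o#########.
 80 .#########..ooooooooooooooooooo.....o########o.
 84 .o########oooooooooooooooooooooo...oo########o.
 88 .o#########ooooooooooooooooooooooooooo#######..
 92 ..o#########oooooooooooooooooooooooooooooooo...
 96 ...o##########ooooooooooooooooooooooooooooooooo
100 ....o############oooooooooooooooooooooooooooooo
104 .....o#############o#oooooooooooooooooooooooooo
108 .......ooo#########oooooooooooooooooooooooooooo
```

```bash
python3 -m creep '[[0.02,0,0.09,0,0.1],[0.04,0,0.18,0,0.1],[0.065,0,0.27,0,0.1],[0.09,0,0.345,0,0.1],[0.09,0,0.345,0,0.1]]' 20; python3 -m creep '[[0.02,0,0.08,0,0.1],[0.04,0,0.16,0,0.1],[0.06,0,0.22,0,0.1],[0.07,0,0.25,0,0.1]]' 20; python3 look.py v7; python3 asc.py v7; python3 -c "
from h import *
s=status.observe();print(s['moment'],s['finger_force'])
import pickle
cv2.imwrite('pics/h.png',np.vstack([pickle.load(open('v7.pkl','rb'))[1][:,100:400],cv2.resize(grab_frame('scene')[140:260,180:330],(300,240))]))"
```

```text
clock: 15.15
position: [0.5016, -0.0086, 0.1817]
tool_rot: [3.141, 0.0, -0.114]
force: [1.5, -0.7, 1.7]
grip_width: 0.0189
finger_force: 41.4
clock: 15.65
position: [0.5061, -0.0091, 0.1669]
tool_rot: [3.142, -0.001, -0.114]
force: [4.3, 0.1, 7.0]
grip_width: 0.0186
finger_force: 43.0
[ 0.50609923 -0.0090605   0.16690847] [ 3.14154069e+00 -7.15553566e-04 -1.13560271e-01]
cols 212..
 36 oooooooooooooo####oooooooooooooooooooooooooo...
 40 ooooooooooooooooooooooooooooooooooooooooooo....
 44 ooooooooooooooooooooooooooooooooooooooooooooo..
 48 ooooooooooooooooooooooooooooooooooooooooooooooo
 52 ooooooooooooooooooooooooooooooooooooooooooooooo
 56 ooooooooooooooooooooooooooooooooooooooooooooooo
 60 ooooooooooooooooooooooooooooooooooooooooooooooo
 64 ooooooooooooooooooooooooooooooooooooooooooooooo
 68 ooooooooooooooooooooooooooooooooooooooooooooooo
 72 oooooooooooooooooooooooooooooooooo...oooooooooo
 76 oooooooooooooooooooooooooooooooooo....ooooooooo
 80 oooooooooooooooooooooooooooooooooo.....oooooooo
 84 oooooo..oooooooooooooooooooooooooo......ooooooo
 88 oooooo..ooooooooooooooooooooooooo.......ooooooo
 92 oooooo...oooooooooooooooooooooooo.......ooooooo
 96 oooooo...oooooooooooooooooooooooo.......ooooooo
100 ooooooo..oooooooooooooooooooooooo......oooooooo
104 oooooooo.oooooooooooooooooooooooo....oooooooooo
108 ooooooooooooooooooooooooooooooooo...ooooooooooo
[-0.18351845 -1.35229203 -0.04023134] 43.026036391966045
```

View pics/h.png

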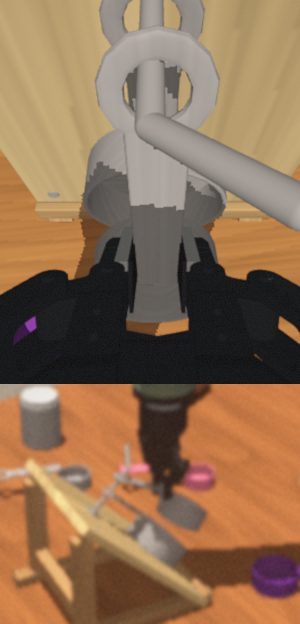

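The medium's eye is on the straight rod and the scoop is at about 30 degrees, with its cup over the large one. I ease the grip slightly so the handle pivots under its own weight.

```bash
cat > eye.py <<'E'
import pickle
from plan import *
s=status.observe();print('F',s['force'].round(1),'ff',round(float(s['finger_force']),1),'w',round(float(s['grip_width']),4))
E
for h in 1; do python3 -m creep '[[0,0,0,0,0.21],[0,0,0,0,0.21]]' 20; done; python3 -m creep '[[0,0,0,0,0.217],[0,0,0,0,0.217]]' 20
```

```text
clock: 16.0
position: [0.5061, -0.0091, 0.1671]
tool_rot: [3.142, -0.001, -0.114]
force: [4.4, -1.1, 5.7]
grip_width: 0.0184
finger_force: 42.9
clock: 16.25
position: [0.5061, -0.0091, 0.1671]
tool_rot: [3.142, -0.001, -0.114]
force: [5.2, -0.1, 5.1]
grip_width: 0.0187
finger_force: 40.9
```

```bash
python3 -m creep '[[0,0,0,0,0.219],[0,0,0,0,0.219]]' |grep -E "force|pos"; python3 -m creep '[[0,0,0,0,0.222],[0,0,0,0,0.222]]'|grep -E "force|pos";python3 -m creep '[[0,0,0,0,0.224],[0,0,0,0,0.224]]'|grep -E "force|pos"
```

```text
position: [0.506, -0.0091, 0.1671]
force: [4.1, -0.7, 5.0]
finger_force: 36.2
position: [0.5059, -0.009, 0.167]
force: [5.1, -1.7, 3.8]
finger_force: 29.1
position: [0.5059, -0.0089, 0.167]
force: [4.8, -0.7, 4.1]
finger_force: 24.3
```

```bash
python3 -m creep '[[0,0,0,0,0.229],[0,0,0,0,0.229]]' |grep -E "force|pos"; python3 -m creep '[[0.01,0,0.03,0,0.229],[0.02,0,0.06,0,0.229],[0.03,0,0.1,0,0.229],[0.03,0,0.1,0,0.229]]'|grep -E "force|pos";python3 look.py v7; python3 asc.py v7
```

```text
position: [0.5058, -0.009, 0.167]
force: [5.4, -1.3, 2.2]
finger_force: 12.4
position: [0.5081, -0.0092, 0.161]
force: [7.5, -0.9, 5.1]
finger_force: 12.7
[ 0.50805443 -0.00924431  0.1610438 ] [ 3.14144920e+00 -1.11104998e-03 -1.13377677e-01]
cols 212..
 36 oooooooo..oooooooooooooooooooooooooooooooooooo.
 40 ooooooooooooooooooooooooooooooooooooooooooooo..
 44 oooooooooooooooooooooooooooooooooooooooooooo...
 48 oooooooooooooooooooooooooooooooooooooooooooooo.
 52 ooooooooooooooooooooooooooooooooooooooooooooooo
 56 ooooooooooooooooooooooooooooooooooooooooooooooo
 60 ooooooooooooooooooooooooooooooooooooooooooooooo
 64 ooooooooooooooooooooooooooooooooooooooooooooooo
 68 ooooooooooooooooooooooooooooooooooooooooooooooo
 72 ooooooooooooooooooooooooooooooooooooooooooooooo
 76 ooooooooooooooooooooooooooooooooooo..oooooooooo
 80 ooooooooooooooooooooooooooooooooooo....oooooooo
 84 oooooooooooooooooooooooooooooooooo......ooooooo
 88 oooooo.ooooooooooooooooooooooooooo.......oooooo
 92 ooooo...oooooooooooooooooooooooooo.......oooooo
 96 ooooo...oooooooooooooooooooooooooo.......oooooo
100 ooooo...oooooooooooooooooooooooooo.......oooooo
104 oooooo..oooooooooooooooooooooooooo......ooooooo
108 ooooooo..oooooooooooooooooooooooo......oooooooo
```

```bash
python3 -m creep '[[0,0,0,0,0.232],[0,0,0,0,0.232]]' |grep -E "force|pos"; python3 -m creep '[[0.01,0,0.03,0,0.232],[0.01,0,0.06,0,0.232],[0.01,0,0.1,0,0.232],[0.01,0,0.1,0,0.232]]'|grep -E "force|pos";python3 -m creep '[[0.00,0,0.05,0,0.232],[0.01,0,0.1,0,0.232],[0.01,0,0.1,0,0.232]]'|grep -E "force|pos";python3 look.py v7; python3 asc.py v7
```

```text
position: [0.5079, -0.0092, 0.1611]
force: [6.9, -0.8, 4.4]
finger_force: 5.5
position: [0.5084, -0.0093, 0.1549]
force: [5.6, -0.9, 4.8]
finger_force: 5.6
position: [0.509, -0.0094, 0.1489]
force: [5.7, -0.5, 3.4]
finger_force: 5.5
[ 0.50896726 -0.00935029  0.14890548] [ 3.14147771e+00 -4.45362045e-04 -1.13476156e-01]
cols 212..
 36 ooooooooooooooooooooooooooooooooooooooooooooooo
 40 ooooooooooooooooooooooooooooooooooooooooooooooo
 44 ooooooooooooooooooooooooooooooooooooooooooooooo
 48 ooooooooooooooooooooooooooooooooooooooooooooooo
 52 ooooooooooooooooooooooooooooooooooooooooooooooo
 56 ooooooooooooooooooooooooooooooooooooooooooooooo
 60 ooooooooooooooooooooooooooooooooooooooooooooooo
 64 ooooooooooooooooooooooooooooooooooooooooooooooo
 68 ooooooooooooooooooooooooooooooooooooooooooooooo
 72 ooooooooooooooooooooooooooooooooooooooooooooooo
 76 oooooooooooooooooooooooooooooooooooo...oooooooo
 80 oooooooooooooooooooooooooooooooooooo......ooooo
 84 oooo.ooooooooooooooooooooooooooooooo.......oooo
 88 ooo...oooooooooooooooooooooooooooooo........ooo
 92 oo....ooooooooooooooooooooooooooooo.........ooo
 96 oo....ooooooooooooooooooooooooooooo.........ooo
100 ooo...ooooooooooooooooooooooooooooo.........ooo
104 ooo....oooooooooooooooooooooooooooo........oooo
108 ooooo..oooooooooooooooooooooooooooo.......ooooo
```

The eye is now about 69 mm out, with the handle at about 40 degrees. I loosen the grip further so the scoop creeps home slowly.

```bash
python3 -m creep '[[0,0,0,0,0.2332],[0,0,0.04,0,0.2332],[0,0,0.04,0,0.2332]]' |grep -E "force|pos"; python3 -m creep '[[0,0,0,0,0.234],[0,0,0,0,0.234],[0,0,0,0,0.234]]'|grep -E "force|pos";python3 look.py v7; python3 asc.py v7|sed -n '10,20p'
python3 -m creep '[[0,0,0,0,0.2346],[0,0,0,0,0.2346],[0,0,0,0,0.2346]]'|grep -E "force|pos";python3 look.py v7; python3 asc.py v7|sed -n '10,20p'
```

```text
position: [0.5082, -0.0093, 0.1462]
force: [1.3, -0.2, 0.6]
finger_force: 2.2
position: [0.5084, -0.0093, 0.1465]
force: [-0.1, -0.2, 1.1]
finger_force: 0.0
[ 0.5084312  -0.00929129  0.14653839] [-3.14156658e+00  4.33538752e-04 -1.13523188e-01]
 68 ....ooooooooooooooooooooooooooooooooooooo......
 72 ....ooooooooooooooooooooooooooooooooooooo......
 76 ....ooooooooooooooooooooooooooooooooooooo......
 80 .....oooooooooooooooooooooooooooooooooooo......
 84 .....ooooooooooooooooooooooooooooooooooo.......
 88 .....ooooooooooooooooooooooooooooooooooo.......
 92 ......oooooooooooooooooooooooooooooooooo.......
 96 ......oooooooooooooooooooooooooooooooooo.......
100 ......ooooooooooooooooooooooooooooooooo........
104 ......ooooooooooooooooooooooooooooooooo........
108 .......oooooooooooooooooooooooooooooooo........
position: [0.5086, -0.0093, 0.1466]
force: [0.1, 0.1, 0.3]
finger_force: 0.0
[ 0.50863522 -0.00931368  0.1465992 ] [ 3.14154888e+00  1.82027918e-05 -1.13431733e-01]
 68 ....ooooooooooooooooooooooooooooooooooooo......
 72 ....ooooooooooooooooooooooooooooooooooooo......
 76 ....ooooooooooooooooooooooooooooooooooooo......
 80 .....oooooooooooooooooooooooooooooooooooo......
 84 .....ooooooooooooooooooooooooooooooooooo.......
 88 .....ooooooooooooooooooooooooooooooooooo.......
 92 ......oooooooooooooooooooooooooooooooooo.......
 96 ......ooooooooooooooooooooooooooooooooo........
100 ......ooooooooooooooooooooooooooooooooo........
104 ......ooooooooooooooooooooooooooooooooo........
108 .......oooooooooooooooooooooooooooooooo........
```

```bash
python3 -m creep '[[0,0,0,0,0.4],[-0.1,0,-0.1,0,0.45],[-0.3,0,-0.3,0,0.45],[-0.7,0,-0.8,0,0.45],[-1.1,0,-1.5,0,0.45]]' |grep -E "force|pos"; python3 -m creep '[[0,0,-0.9,0,1],[0,0,-1.8,0,1],[0,0,-2.0,0,1],[0,0,-2.0,0,1]]'|grep -E "force|pos";python3 look.py v8; python3 -c "
import pickle,cv2
from plan import *
C,a=pickle.load(open('v8.pkl','rb'))
cv2.imwrite('pics/i.png',cv2.resize(a[0:240,120:420],(750,600)))
print(proj(C,E),proj(C,bp(p,.215,0,.0445)),proj(C,bp(p,.075,0,.035)),proj(C,bp(p,.075,0,.036)),proj(C,bp(p,.075,.04,.035)),proj(C,bp(p,.075,-.04,.035)))"
```

```text
position: [0.4412, -0.0021, 0.2374]
force: [0.1, 0.7, 1.9]
finger_force: 0.0
position: [0.4426, -0.0015, 0.3567]
force: [-0.1, 0.1, -0.1]
finger_force: 0.0
[ 0.44262726 -0.00150563  0.35665774] [-3.13970080e+00 -1.58699669e-04 -1.12500789e-01]
[291.92410462  29.74801937] [257.11899456  -5.485484  ] [256.52569444 107.97243646] [256.51893188 108.57746526] [223.90581436 107.66777077] [289.14217844 108.27707044]
```

View pics/i.png

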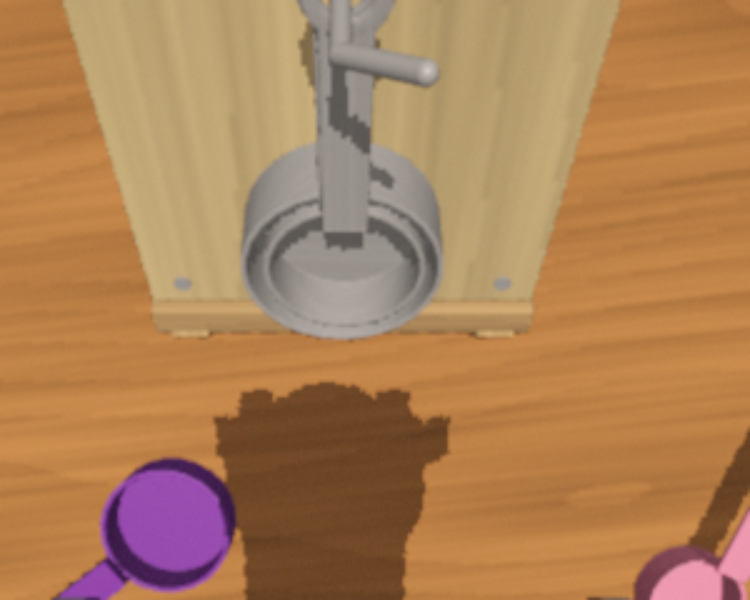

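The medium is nested concentrically in the large one: cup mouth at (342,262), handle lying on the large one's, tip at (430,70). Next, the small.

```bash
python3 -m creep '[[0.36,0.9,0,0.4,0.5],[0.73,1.8,0,0.8,0.5],[1.1,2.7,0,1.2,0.5],[1.45,3.6,0,1.6,0.5],[1.8,4.5,0.2,1.78,0.5]]' 40|grep -E "force|pos"; python3 -c "
from h import *
print(move([.54,-.362,.239],-.361))"
```

```text
position: [0.515, -0.2652, 0.3458]
force: [1.8, 2.2, 0.9]
finger_force: 0.0
(array([0.965, 1.36 , 1.779]), -0.01)
```

```bash
python3 -m creep '[[0.4,0.6,0.4,0,0.5],[0.7,1.1,1.0,0,0.5],[0.95,1.3,1.6,0,0.5],[0.95,1.3,1.78,0,0.5],[0.95,1.3,1.78,0,0.5]]' 40|grep -E "force|pos"; python3 look.py v9; python3 - <<'E'
from h import *
import pickle
C,f=pickle.load(open('v9.pkl','rb'))
for nm in("small_cup","small_eye"):
  for r in silhouettes("wrist",nm):
    if r['p']<.3: continue
    e=np.array(r['extent'])*[512,384,512,384]; m=r['mask']; ys,xs=np.nonzero(m)
    print(nm,round(r['p'],2),e.round(),'colour',np.median(f[m],0), 'top rows centre', xs[ys<ys.min()+20].mean())
g=cv2.cvtColor(f,cv2.COLOR_BGR2HSV)
for r in range(20,300,6): print('%3d '%r+''.join('#' if v>160 and s<40 else 'o' if s<45 else '.' for v,s in zip(g[r,180:340:2,2],g[r,180:340:2,1])))
E
```

```text
position: [0.54, -0.3562, 0.2399]
force: [0.6, 0.8, 0.1]
finger_force: 0.0
[ 0.54001772 -0.35619712  0.23985419] [ 3.14149038e+00  2.31107932e-03 -3.61639947e-01]
small_cup 0.9 [222. 289. 246. 334.] colour [108.  91. 160.] top rows centre 233.30573248407643
small_cup 0.87 [326.   1. 419.  81.] colour [ 98. 189.  74.] top rows centre 395.4380032206119
small_cup 0.58 [240.  78. 291. 243.] colour [111. 115. 121.] top rows centre 262.42541436464086
small_eye 0.94 [238.  79. 289. 245.] colour [111. 115. 121.] top rows centre 262.65909090909093
small_eye 0.69 [323.   0. 418.  82.] colour [ 98. 189.  74.] top rows centre 394.81063122923587
small_eye 0.57 [221. 291. 247. 331.] colour [108.  91. 160.] top rows centre 233.38888888888889
small_eye 0.4 [ 84.   0. 185.  59.] colour [101. 107. 110.] top rows centre 133.05951770138532
 20 ................................................................................
 26 ................................................................................
 32 ................................................................................
 38 .........
[... 3026 characters left out ...]
..oo.oooooooooooooo.
254 ooooooooooooooo...............................................o.oooooooooooooooo
260 ooooooooooo.ooo.o.............................................oooooooooooooooooo
266 .ooooooooooooo.o..............................................oooooooooooooooooo
272 ooooooooooo.oooo...............................................ooo.ooooooooooooo
278 oooooooooo..oo.................................................ooooooooo.ooooooo
284 oooooooooooooo..................................................o.oooooooooooooo
290 oooooooooooooo...................................................ooooooooooooooo
296 .oooooo.ooo.o.....................................................oooooo.oooooo.
```

The masks pick out three small-type scoops by colour: pink at (233,312), green at (370,40), and grey with its eye at (264,93) and cup at (264,217). The grey one is meant.

```bash
python3 - <<'E'
from h import *
C=cam("wrist")
e=onz(C,(264,93),.044);c=onz(C,(264.5,217.5),.028)
d=e-c;y=np.arctan2(d[1],d[0]);print(e,c,np.hypot(*d[:2]),y)
m=(e+c)/2
g=m-np.array([np.cos(y),np.sin(y),0])*.0165
print(g,move([g[0],g[1],.0365],y))
E
```

```text
[ 0.61136005 -0.3906353   0.044     ] [ 0.48101256 -0.34345478  0.028     ] 0.13862347467080335 -0.3472892099149902
[ 0.53067138 -0.36142926  0.036     ] (array([-0.136,  0.144,  3.426]), -0.092)
```

```bash
python3 -m creep '[[-0.1,0.1,0.9,-0.1,0.5],[-0.135,0.145,1.8,-0.1,0.5],[-0.135,0.145,2.6,-0.1,0.5],[-0.135,0.145,3.2,-0.1,0.5],[-0.135,0.145,3.39,-0.1,0.5]]' 40|grep -E "force|pos"
python3 -m creep '[[0,0,0,0,0.5],[0,0,0,0,0.1],[0,0,0,0,0.1],[0,0,0,0,0.1],[0,0,0,0,0.1]]' 40|grep -E "force|pos|wid"
python3 -m creep '[[0,0,0,0,0.1],[0,0,0,0,0.1],[0,0,-0.3,0,0.1],[0,0,-1,0,0.1],[0,0,-2,0,0.1]]' 40|grep -E "force|pos|wid"
python3 -m creep '[[0,0,-1,0,0.1],[0,0,-2,0,0.1],[0,0,-3,0,0.1],[0,0,-3.6,0,0.1],[0,0,-3.6,0,0.1]]' 40|grep -E "force|pos|wid"
python3 look.py w1; sed -i 's/\[36:110,212:306\]/[0:130,204:316]/; s/range(0,74,4)/range(0,130,5)/; s/(r+36)/r/; s/cols 212/cols 204/' asc.py; python3 asc.py w1
```

```text
position: [0.5302, -0.3611, 0.0368]
force: [-0.1, 0.2, 1.5]
finger_force: 0.0
position: [0.5314, -0.3623, 0.039]
force: [2.4, -0.8, 7.4]
grip_width: 0.0185
finger_force: 39.0
position: [0.5295, -0.3614, 0.1592]
force: [1.8, -0.1, 0.1]
grip_width: 0.0187
finger_force: 39.3
position: [0.5299, -0.3625, 0.3773]
force: [-0.3, -0.9, -1.8]
grip_width: 0.0187
finger_force: 39.3
[ 0.52994364 -0.36245351  0.37734756] [ 3.14065221 -0.00443946 -0.34748209]
cols 204..
  0 ........................................................
  5 ........................................................
 10 ........................................................
 15 ........................................................
 20 .......................##########o......................
 25 .................o#####################o................
 30 ..............o###########################..............
 35 ............#################################...........
 40 ..........o###########ooo.......ooo###########..........
 45 .........o#########oo...............o##########.........
 50 ........o#########........
[... 245 characters left out ...]
.............########o.......
 75 ........o########o.....................#########o.......
 80 .........o#########..................o#########o........
 85 ..........o##########o............o##########o..........
 90 ............################################o...........
 95 ..............o##########################oo.............
100 ................########################................
105 ................########################................
110 ................########################................
115 ................########################................
120 ................########################................
125 ................########################................
```

```bash
sed -i 's/e=(.0782,.0004,-.003)/e=(.0815,.0013,-.004)/; s/yaw=-.115/yaw=-.113/' plan.py; python3 g.py 20
```

```text
20 (array([ 0.4663, -0.0401,  0.2652]), (array([-2.824, -4.683,  1.828]), -1.678))
```

```bash
python3 -m creep '[[-0.5,-0.85,0,-0.4,0.1],[-1,-1.7,0,-0.8,0.1],[-1.5,-2.5,0,-1.2,0.1],[-2,-3.35,0,-1.6,0.1],[-2.5,-4.15,0,-1.68,0.1]]'|grep -E "force|pos|rot"; python3 g.py 20
```

```text
position: [0.4739, -0.0794, 0.373]
tool_rot: [3.142, 0.001, -0.112]
force: [1.8, -0.2, -0.6]
finger_force: 39.4
20 (array([ 0.4663, -0.0401,  0.2652]), (array([-0.196, -0.638,  1.797]), 0.007))
```

```bash
python3 -m creep '[[-0.2,-0.6,0,0,0.1],[-0.2,-0.64,0.8,0,0.1],[-0.2,-0.64,1.5,0,0.1],[-0.2,-0.64,1.8,0,0.1],[-0.2,-0.64,1.8,0,0.1]]'|grep -E "force|pos|rot"; python3 look.py w1; python3 asc.py w1 ; python3 g.py 5; python3 -c "
from plan import *
C=cam('wrist');print(proj(C,E),proj(C,B))"
```

```text
position: [0.4664, -0.0421, 0.2647]
tool_rot: [3.14, 0.003, -0.114]
force: [0.2, 0.2, -0.3]
finger_force: 39.4
[ 0.46640922 -0.04212589  0.26467003] [ 3.14008234e+00  2.72823394e-03 -1.14156193e-01]
cols 204..
  0 .oooooooo...............................................
  5 ooooooooo...............................................
 10 oooooooo................................................
 15 ooooooo.................................................
 20 ooooo.................o##########o......................
 25 ooooo............o#####################o................
 30 ooooo.........o###########################..............
 35 ooooo......o#################################...........
 40 oooooo....o###########ooo......ooo############..........
 45 oooooooooo##########o...............o##########.........
 50 oooooo##o#########o...................o#########........
 55 oooooooo#########......................o#########.......
 60 oooooooo########o.......................o########.......
 65 ooooooooo#######o.......................o########.......
 70 oooooooo########o.......................########o.......
 75 ooooooooo########o.....................#########o.......
 80 oooooooooo#########..................o#########.........
 85 ooooooooooo##########oo...........o###########..........
 90 oooooooooooo################################o...........
 95 ooooooooooooooo###########################o.............
100 oooooooooooooooo########################o...............
105 oooooooooooooooo########################o...............
110 oooooooooooooooo########################................
115 oooooooooooooooo########################................
120 oooooooooooooooo########################................
125 oooooooooooooooo########################................
5 (array([ 0.4721, -0.0309,  0.2548]), (array([ 0.062, -0.196,  0.181]), -0.008))
[222.89964232  56.57643267] [178.90796554  38.82244551]
```

```bash
python3 -m creep '[[0.02,-0.1,0.08,0,0.1],[0.06,-0.19,0.18,0,0.1],[0.06,-0.19,0.18,0,0.1],[0.06,-0.19,0.18,0,0.1]]'|grep -E "force|pos|rot"; python3 look.py w1; python3 asc.py w1|sed -n '6,20p' ; python3 g.py 0
```

```text
position: [0.4725, -0.0311, 0.255]
tool_rot: [3.141, -0.0, -0.113]
force: [0.3, 0.4, -0.9]
finger_force: 39.4
[ 0.47247618 -0.03108603  0.25501279] [ 3.14112329e+00 -2.33724466e-04 -1.13425450e-01]
 20 oooooooooooooooo......o##########o......................
 25 oooooooooooooo...o#####################o................
 30 ooooooooooooooo###########################..............
 35 oooooooooooo################################o...........
 40 ooooooooooo###########ooo.......ooo###########..........
 45 oooooooooo##########o...............oo#########.........
 50 ooooooooo#########o...................o#########........
 55 oooooooo#########oooooooo..............o#########.......
 60 oooooooo########oooo####oo..............o########.......
 65 oooooooo########oooooooooo..............o########.......
 70 oooooooo########o...oooo................o#######o.......
 75 .oooooooo########o.....................#########o.......
 80 .ooooooooo#########..................o#########.........
 85 ooooooooooo##########oooo.........o###########..........
 90 oooooooooooo################o###############o...........
0 (array([ 0.474 , -0.0279,  0.2513]), (array([ 0.018, -0.057,  0.062]), -0.004))
```

```bash
python3 -m creep '[[0.01,-0.05,0.02,0,0.1],[0.02,-0.08,0.055,0,0.1],[0.02,-0.08,0.055,0,0.1]]'|grep -E "force|pos"; python3 look.py w1; python3 asc.py w1|sed -n '10,18p';python3 -m creep '[[0.01,-0.03,0.03,0,0.1],[0.03,-0.055,0.055,0,0.1],[0.03,-0.055,0.055,0,0.1]]'|grep -E "force|pos"; python3 look.py w1; python3 asc.py w1|sed -n '10,18p' ; python3 g.py -5
```

```text
position: [0.4742, -0.0262, 0.2514]
force: [-0.1, 0.3, -1.0]
finger_force: 39.4
[ 0.47418656 -0.02623966  0.25143183] [ 3.14104987e+00  5.36251624e-05 -1.13163097e-01]
 40 ooooooooooo###########ooo.......oo############..........
 45 oooooooooo#########oo...............o##########.........
 50 ooooooooo########ooooo................o#########........
 55 ..oooooo#########oooooooooooo..........o#########.......
 60 ..oooooo########ooooooooooo###oo........o########.......
 65 ...ooooo########ooooooooooo###ooo.......o#######o.......
 70 ...ooooo########ooo....ooooooooo........o#######o.......
 75 ....ooooo########oo....................#########o.......
 80 ....oooooo#########..................o#########.........
position: [0.4764, -0.0232, 0.2482]
force: [0.0, 1.0, -0.9]
finger_force: 39.4
[ 0.47641601 -0.02320412  0.24816344] [ 3.14108437e+00 -2.45090755e-05 -1.13252035e-01]
 40 ...oooooooo###########ooo.......ooo###########..........
 45 ..oooooooo#########oo...............o##########.........
 50 ..ooooooo#########ooo.................o#########........
 55 ...ooooo#########oooooooooo............o#########.......
 60 ....oooo########ooooooooooooooooooo.....o########.......
 65 .....ooo########ooooooooooooooo####oo...o#######o.......
 70 .....ooo########oooooooooooooooo##ooo...o#######o.......
 75 ......ooo########oooo.......oooooooo...#########o.......
 80 ......oooo#########oo................o#########.........
-5 (array([ 0.4759, -0.0248,  0.2478]), (array([-0.005,  0.026,  0.007]), -0.003))
```

```bash
python3 -m creep '[[0.015,-0.025,0.03,0,0.1],[0.03,-0.05,0.06,0,0.1],[0.03,-0.05,0.06,0,0.1]]'|grep -E "force|pos";python3 -m creep '[[0.015,-0.025,0.03,0,0.1],[0.03,-0.05,0.06,0,0.1],[0.03,-0.05,0.06,0,0.1]]'|grep -E "force|pos";python3 -m creep '[[0.015,-0.025,0.03,0,0.1],[0.03,-0.05,0.055,0,0.1],[0.03,-0.05,0.055,0,0.1]]'|grep -E "force|pos";python3 look.py w1; python3 asc.py w1|sed -n '10,24p'; python3 g.py -20 -36.8
```

```text
position: [0.4785, -0.0204, 0.2445]
force: [0.0, 0.4, -1.0]
finger_force: 39.4
position: [0.4807, -0.0177, 0.2409]
force: [0.3, -1.8, -0.4]
finger_force: 39.4
position: [0.4828, -0.0149, 0.2377]
force: [0.8, -0.1, -2.1]
finger_force: 39.4
[ 0.482785   -0.01488212  0.23767285] [ 3.14108951e+00 -5.50863685e-05 -1.13270381e-01]
 40 .........oo###########ooooooo..ooooo##########..........
 45 .........o#########oooooooooo.......oo#########.........
 50 ........o#########ooooooooooo.........o#########........
 55 ........#########oooooooooooo..........o#########.......
 60 ........########oooooooooooooo..........o########.......
 65 ........########ooooooooooooooooooooo...o#######o.......
 70 ........########ooooooooooooooooooooooooooooo###o.......
 75 ........o########ooooooooooooooooooooooooooooooooo......
 80 .........o#########ooooooooo..ooooooooooooooo####oo.....
 85 ..........o##########ooooooo.......oooooooooooooooo.....
 90 ............################o#####ooo##oooooooooo.......
 95 ......oooooooooo##########################o.............
100 ..oooooooooooooo########################o...............
105 oooooooooooooooo########################ooo.............
110 oooooooooooooooo########################ooooo...........
-20 (array([ 0.4816, -0.0157,  0.2374]), (array([-0.017,  0.014,  0.005]), -0.003))
-36.8 (array([ 0.4881, -0.0055,  0.2258]), (array([ 0.07 , -0.168,  0.199]), -0.003))
```

```bash
python3 -m creep '[[0.015,-0.025,0.03,0,0.1],[0.03,-0.055,0.06,0,0.1],[0.03,-0.055,0.06,0,0.1]]'|grep -E "force|pos";python3 -m creep '[[0.015,-0.025,0.03,0,0.1],[0.03,-0.055,0.065,0,0.1],[0.03,-0.055,0.065,0,0.1]]'|grep -E "force|pos";python3 -m creep '[[0.015,-0.025,0.03,0,0.1],[0.03,-0.05,0.065,0,0.1],[0.03,-0.05,0.065,0,0.1]]'|grep -E "force|pos";python3 look.py w1; python3 asc.py w1|sed -n '10,24p'
```

```text
position: [0.4849, -0.0118, 0.234]
force: [-0.7, 0.0, -1.5]
finger_force: 39.4
position: [0.4871, -0.0087, 0.2301]
force: [0.7, -0.0, -1.3]
finger_force: 39.4
position: [0.4892, -0.006, 0.2262]
force: [-0.7, -0.0, -0.8]
finger_force: 39.4
[ 0.48920108 -0.00597983  0.22620356] [ 3.14101505e+00  5.78601125e-05 -1.13286701e-01]
 40 ..........o###########ooooooooooooo###########..........
 45 .........o#########oooooooooooooooooo##########.........
 50 ........o########oooooooooooooooooooooo#########........
 55 ........#########ooooooooooooooooooooo.o#########.......
 60 ........########o.oooooooooooooooooooo..o########.......
 65 ........########o.ooooooooooooooooooo...o#######o.......
 70 ........########o.ooooooooooooooooooooooo#######o.......
 75 ........o########oooooooooooooooooooooooooooooooo.......
 80 .........o#########oooooooooooooooooooooooooooooooooooo.
 85 ..........o##########ooooooooooooooooooooooooooooooooooo
 90 ............o###############o######ooooooooooooooooooooo
 95 ..............oo####################o####o...ooooooooooo
100 .............ooo########################o...........oooo
105 ........oooooooo########################ooooo...........
110 .....ooooooooooo########################oooooooo........
```

```bash
python3 -m creep '[[0.03,0,0.03,0,0.1],[0.07,0,0.07,0,0.1],[0.1,0,0.1,0,0.1],[0.1,0,0.1,0,0.1]]'|grep -E "clock|force|pos";python3 look.py w1; python3 asc.py w1|sed -n '6,24p'
```

```text
clock: 30.88
position: [0.4952, -0.0069, 0.2202]
force: [0.7, -0.1, -0.5]
finger_force: 39.4
[ 0.49521092 -0.00688878  0.22021544] [ 3.14095446e+00  1.50997276e-05 -1.13662934e-01]
 20 .........ooooooooooo..oo#########o..oooooooooo..........
 25 .........ooooooooo#####################ooooooo..........
 30 ..........ooooo###########################oooo..........
 35 ...........o################################o...........
 40 ...........###########oooooooooooo############..........
 45 .........o##########ooooooooooooooooo##########.........
 50 ........o#########ooooooooooooooooooooo#########........
 55 ........#########ooooooooooooooooooooo.o#########.......
 60 ........########oooooooooooooooooooooo..o#######o.......
 65 ........########oooooooooooooooooooooo..o#######o.......
 70 ........########oooooooooooooooooooooo..o#######o.......
 75 ........o########oooooooooooooooooooo..#########o.......
 80 .........o#########ooooooooooooooooooo#########.........
 85 ..........o##########ooooooooooooooooo#######o..........
 90 ............#########oooooooooooooooooooooooo...........
 95 ..............o#######o#ooooooooooooooooooooooooooo.....
100 ................###########ooooooooooooooooooooooooooooo
105 ................################oooooooooooooooooooooooo
110 ...........ooooo###################ooooooooooooooooooooo
```

```bash
python3 -m creep '[[0,0,0.06,0,0.1],[0,0,0.13,0,0.1],[0.005,0,0.21,0,0.1],[0.01,0,0.28,0,0.1],[0.015,0,0.35,0,0.1]]'|grep -E "force|pos"; python3 -m creep '[[0.02,0,0.07,0,0.1],[0.04,0,0.14,0,0.1],[0.06,0,0.21,0,0.1],[0.08,0,0.28,0,0.1],[0.1,0,0.34,0,0.1]]'|grep -E "force|pos"; python3 -m creep '[[0,0,0,0,0.215],[0,0,0,0,0.222],[0,0,0,0,0.228],[0,0,0,0,0.229],[0,0,0,0,0.229]]'|grep -E "force|pos"; python3 look.py w1; python3 asc.py w1|sed -n '2,26p'
```

```text
position: [0.4963, -0.0069, 0.1992]
force: [1.3, 0.1, 1.7]
finger_force: 40.0
position: [0.5022, -0.0075, 0.1788]
force: [1.5, -0.4, 3.7]
finger_force: 40.8
position: [0.5019, -0.0075, 0.179]
force: [2.7, -0.6, 0.5]
finger_force: 11.4
[ 0.50193473 -0.00752506  0.17897055] [ 3.14119748e+00 -2.92065108e-05 -1.13387938e-01]
  0 ....oooooooooooooooooo##########ooooooooooooooooooo.....
  5 ...ooooooooooo##########################oooooooooooo....
 10 ...ooooooooo##############################ooooooooooo...
 15 ...oooooo##############oooooooooooooooo######oooooooo...
 20 ....ooo#########oooooooooooooooooooooooo###oo##oooooo...
 25 ....o####oooo#ooooooooooooooooooooooooooooooooooooooo...
 30 ...ooo#oooooooooooo..oooooooooo....ooooooooooooooooo....
 35 ..ooo##ooooooooooooooooooooooooooooooooooooooooooooo....
 40 .ooooooooooooooooooooooooooooooooooooooooooooooooooo....
 45 .oooooooooooooooooooooooooooooooooooooooooooooooooooo...
 50 ooooooooooooooooooooooooooooooooooooooooooooooooooooo...
 55 .ooooooooooo..ooooooooooooooooooooooooooooooooooooooo...
 60 .ooooooooooo..ooooooooooooooooooooooooooooooooooooooo...
 65 .oooooooooooo.ooooooooooooooooooooooooooooooooooooooo...
 70 .ooooooooooooooooooooooooooooooooooooooooooooooooooo....
 75 ..oooooooooo#oooooooooooooooooooooooooooooooooooooo.....
 80 ....ooooooooo##oooooooooooooooooooooooo#oooooooooo......
 85 .....oooooooooo###oooooooooooooooooo###ooooooooo........
 90 .......ooooooooooo#oooooooooooooo##oooooooooooo.........
 95 .........oooooooooooooooooooooooooooooooooooo...........
100 ............oooooooooooooooooooooooooooooo..............
105 ............oooooo#ooooooooooooooooooooooo..............
110 ............oooooooooooooooooooooooooooooooooooo........
115 ............oooooooooooooooooooooooooooooooooooooooooo..
120 .........ooooooooo#ooooooooooooooooooooooooooooooooooooo
```

```bash
python3 -m creep '[[0.02,0,0.06,0,0.229],[0.04,0,0.12,0,0.229],[0.06,0,0.18,0,0.229],[0.08,0,0.24,0,0.229]]'|grep -E "force|pos"; python3 -m creep '[[0,0,0,0,0.232],[0.01,0,0.06,0,0.232],[0.02,0,0.12,0,0.232],[0.025,0,0.16,0,0.232],[0.025,0,0.16,0,0.232]]'|grep -E "force|pos";  python3 look.py w1; python3 asc.py w1|sed -n '10,26p'
```

```text
position: [0.5069, -0.0082, 0.1643]
force: [2.5, 0.2, 0.9]
finger_force: 11.8
position: [0.509, -0.0083, 0.155]
force: [4.9, -0.6, 2.9]
finger_force: 5.1
[ 0.50897898 -0.00834867  0.1550263 ] [ 3.14113751e+00 -1.56181399e-03 -1.13407006e-01]
 40 oooooooooooooooooooooooooooooooooooooooooooooooooooooooo
 45 oooooooooooooooooooooooooooooooooooooooooooooooooooooooo
 50 oooooooooooooooooooooooooooooooooooooooooooooooooooooooo
 55 oooooooooooooooooooooooooooooooooooooooooooooooooooooooo
 60 oooooooooooooooooooooooooooooooooooooooooooooooooooooooo
 65 oooooooooooooooooooooooooooooooooooooooooooooooooooooooo
 70 ooooooooo..ooooooooooooooooooooooooooooooooooooooooooooo
 75 ooooooooo..ooooooooooooooooooooooooooooooooooooooooooooo
 80 ooooooooo...oooooooooooooooooooooooooooooooooooooooooooo
 85 oooooooooo..oooooooooooooooooooooooooooooooooooooooooooo
 90 oooooooooooooooooooooooooooooooooooooooooooooooooooooooo
 95 oooooooooooooooooooooooooooooooooooooooooooooooooooooooo
100 oooooooooooooooooooooooooooooooooooooooooooooooooooooo..
105 .ooooooooooooooooooooooooooooooooooooooooooooooooooo....
110 ...oooooooooooooooooooooooooooooooooooooooooooooooo.....
115 ......oooooooooooooooooooooooooooooooooooooooooo........
120 .........oooooooooooooooooooooooooooooooooooo...........
```

```bash
python3 -m creep '[[0,0,0.05,0,0.232],[0,0,0.1,0,0.232],[0,0,0.13,0,0.232],[0,0,0.13,0,0.232]]'|grep -E "force|pos"; python3 -m creep '[[0,0,0,0,0.2332],[0,0,0.02,0,0.2332],[0,0,0.04,0,0.2332]]' |grep -E "force|pos"; python3 -m creep '[[0,0,0,0,0.234],[0,0,0,0,0.234],[0,0,0,0,0.2345],[0,0,0,0,0.2345]]'|grep -E "force|pos"; python3 -m creep '[[0,0,0,0,0.236],[0,0,0,0,0.236],[0,0,0,0,0.24]]'|grep -E "force|pos|clock"; python3 look.py w1; python3 asc.py w1|sed -n '10,26p'
```

```text
position: [0.509, -0.0084, 0.1473]
force: [5.4, -1.3, 2.1]
finger_force: 5.0
position: [0.5082, -0.0083, 0.1446]
force: [3.3, 0.0, 1.5]
finger_force: 2.2
position: [0.5082, -0.0083, 0.1448]
force: [0.0, -0.1, -0.4]
finger_force: 0.0
clock: 35.78
position: [0.5083, -0.0083, 0.1448]
force: [0.3, -0.1, -0.5]
finger_force: 0.0
[ 0.50831091 -0.00830169  0.14480767] [ 3.14117642e+00 -2.28459234e-04 -1.13424401e-01]
 40 oooooooooooooooooooooooooooooooooooooooooooooooooooooooo
 45 oooooooooooooooooooooooooooooooooooooooooooooooooooooooo
 50 oooooooooooooooooooooooooooooooooooooooooooooooooooooooo
 55 oooooooooooooooooooooooooooooooooooooooooooooooooooooooo
 60 oooooooooooooooooooooooooooooooooooooooooooooooooooooo..
 65 ..oooooooooooooooooooooooooooooooooooooooooooooooooo....
 70 ....oooooooooooooooooooooooooooooooooooooooooooooo......
 75 ........ooooooooooooooooooooooooooooooooooooooo.........
 80 .........ooooooooooooooooooooooooooooooooooooo..........
 85 .........ooooooooooooooooooooooooooooooooooooo..........
 90 .........ooooooooooooooooooooooooooooooooooooo..........
 95 ..........ooooooooooooooooooooooooooooooooooo...........
100 ..........ooooooooooooooooooooooooooooooooooo...........
105 ..........ooooooooooooooooooooooooooooooooooo...........
110 ...........ooooooooooooooooooooooooooooooooo............
115 ...........ooooooooooooooooooooooooooooooooo............
120 ...........ooooooooooooooooooooooooooooooooo............
```

Released and settled. Backing off to look.

```bash
python3 -m creep '[[0,0,0,0,0.4],[-0.1,0,-0.1,0,0.45],[-0.3,0,-0.3,0,0.45],[-0.7,0,-0.8,0,0.45],[-1.1,0,-1.5,0,0.45]]' |grep -E "force|pos"; python3 -m creep '[[0,0,-0.5,0,0.45],[0,0,-1,0,0.45],[0,0,-1,0,0.45]]'|grep -E "force|pos";python3 look.py v9; python3 -c "
from plan import *
import pickle
C,a=pickle.load(open('v9.pkl','rb'))
w=cv2.resize(a[0:240,130:390],(433,400)); s=grab_frame('scene')[165:240,195:265]
cv2.imwrite('pics/j.png',np.hstack([w,cv2.resize(s,(367,400),interpolation=2)]))
for N,nm in((.036,'L'),(.035,'M'),(.034,'S')): print(nm,((proj(C,bp(p,.075,0,N))-[130,0])*1.667).round())
print(((proj(C,bp(p,.215,0,.049))-[130,0])*1.667).round())"
```

```text
position: [0.4409, -0.001, 0.2355]
force: [0.4, 1.0, 1.8]
finger_force: 0.0
position: [0.4427, -0.0006, 0.2964]
force: [0.3, -0.3, -0.6]
finger_force: 0.0
[ 0.44268275 -0.00058447  0.29639869] [-3.13914489e+00 -2.28073758e-03 -1.12970885e-01]
L [212. 183.]
M [212. 182.]
S [212. 181.]
[214. -54.]
```

View pics/j.png

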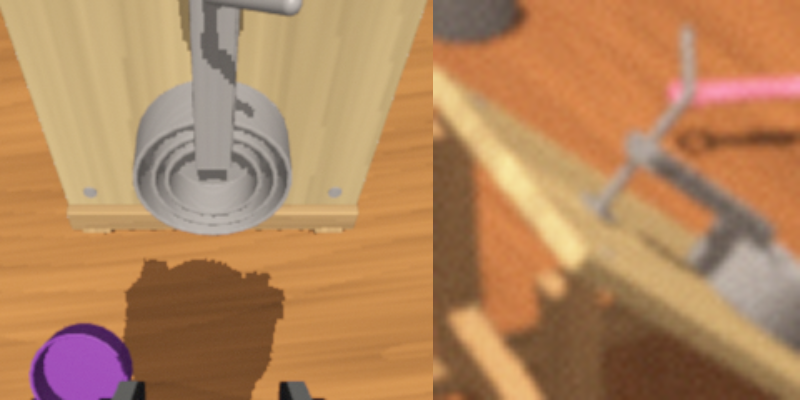

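All three cups are concentric at (212,180), and their handles lie stacked flat with the hook through every eye. The arm is clear, so I hand in.

```bash
python3 -c "
from workcell import *
print(bot.job_done())"
```

```text
the job is handed in; nothing more can be done
None
```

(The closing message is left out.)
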